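Make a tile-painter's place ready

TASK

Get this place ready for painting the tile: lift the blue damp cover off the tile on the carving board and set it down upright on the grey felt mat, then push the tile snugly into the corner of the board against both wooden stops. Wind the timer's red key clockwise until its white pointer stands at the last, red mark or just past it, and as some of the four slip jars may be open already, take the lid off each of the others and lay each lid flat, knob up, in the wooden lid tray. Leave the jars standing upright, and do not disturb the bowl of tools, the finished tiles or the loop tool.

Things in the scene. Friction and masses are not known exactly. Their poses are not given: they have to be found in the camera images.
- cover: damp cover: a stiff blue plastic hood, open below, 136 x 136 mm and 48 mm high, walls 4 mm, about 0.22 kg, loose, at first standing on the board over the tile. A white bar grip stands on the middle of its top: 18 mm (along the cover's x) by 70 mm (along its y), from 48 to 74 mm above the lower rim. Origin: centre of the lower rim, z up
- mat: grey felt mat with a thin blue border, 180 x 180 mm, about 1.5 mm thick, fixed flat on the table (the cover sinks into it, to table height): where the cover goes. Origin: its centre at table height, z up
- board: plywood carving board, 230 x 230 mm, 12 mm thick, fixed to the table, with two dark wooden stops 16 mm wide and 12 mm high (top at 24 mm above the table) along its whole +x edge and its whole +y edge. Origin: centre of its underside; x points to the first stop, y to the second
- home (a point): point on the board's upper face (12 mm above the table) where the centre of the tile's underside comes when the tile touches both stops squarely; axes as the board's
- tile: square clay tile with a white rosette, 100 x 100 mm, 12 mm thick, about 0.24 kg, loose, lying flat on the board, at first under the cover; too wide to grip across, it slides when pushed. Origin: centre of its underside, z up
- tray: shallow wooden tray, outside 280 mm (along its x) by 80 mm (along its y), 9 mm high, floor and walls 4 mm thick, fixed to the table; it takes four lids in a row. Origin: centre of its underside, z up
- jar1: slip jar with a blue band: white ceramic, open mouth, 60 mm across, 70 mm high, walls 4 mm, about 0.4 kg, standing loose on the table, closed by its lid or already open. Origin: centre of its underside, z up
- jar2: slip jar with a green band: white ceramic, open mouth, 60 mm across, 70 mm high, walls 4 mm, about 0.4 kg, standing loose on the table, closed by its lid or already open. Origin: centre of its underside, z up
- jar3: slip jar with a yellow band: white ceramic, open mouth, 60 mm across, 70 mm high, walls 4 mm, about 0.4 kg, standing loose on the table, closed by its lid or already open. Origin: centre of its underside, z up
- jar4: slip jar with a red band: white ceramic, open mouth, 60 mm across, 70 mm high, walls 4 mm, about 0.4 kg, standing loose on the table, closed by its lid or already open. Origin: centre of its underside, z up
- lid1: blue lid on jar1, absent if that jar is already open, loose, about 70 g: plug 40 mm across and 6 mm high (loose in the jar mouth), then a disc 62 mm across and 6 mm thick (on the rim), then a round knob 22 mm across and 24 mm high. Origin: centre of the plug's underside (64 mm up when on the jar, 4 mm up when in the tray), z up
- lid2: green lid on jar2, absent if that jar is already open, loose, about 70 g: plug 40 mm across and 6 mm high (loose in the jar mouth), then a disc 62 mm across and 6 mm thick (on the rim), then a round knob 22 mm across and 24 mm high. Origin: centre of the plug's underside (64 mm up when on the jar, 4 mm up when in the tray), z up
- lid3: yellow lid on jar3, absent if that jar is already open, loose, about 70 g: plug 40 mm across and 6 mm high (loose in the jar mouth), then a disc 62 mm across and 6 mm thick (on the rim), then a round knob 22 mm across and 24 mm high. Origin: centre of the plug's underside (64 mm up when on the jar, 4 mm up when in the tray), z up
- lid4: red lid on jar4, absent if that jar is already open, loose, about 70 g: plug 40 mm across and 6 mm high (loose in the jar mouth), then a disc 62 mm across and 6 mm thick (on the rim), then a round knob 22 mm across and 24 mm high. Origin: centre of the plug's underside (64 mm up when on the jar, 4 mm up when in the tray), z up
- timer: wind-up timer fixed flat on the table: round white housing 72 mm across and 30 mm high with 13 marks round the dial; it starts the painter's sitting, so that the tile is covered again before it dries. Origin: centre of its underside, z up
- key (a joint): turn of the timer's red key in rad, growing clockwise seen from above: 0 run down (pointer at the first mark), 4.71 (270 degrees) pointer at the last mark, which is red and broader; a hard stop at 5.5. A light spring works against it (0.04 to 0.08 N m), but it stays where it is left. More than one grasp is needed
- key_grip (a point): point on the key's axis, 61 mm above the table, on the top of the red bar that one turns: 52 mm long (along this point's x), 12 mm wide (its y) and 24 mm high, with its top at this point and a white pointer line on its +x half, on a disc 50 mm across; the point's axes turn with the key, z up
- bowl: white bowl of modelling tools, 156 mm across, about 52 mm high with tools sticking up to 90 mm; a bystander. Origin: centre of its foot
- tiles: stack of three finished tiles, 100 x 100 mm, 36 mm high; a bystander. Origin: centre of its underside
- looptool: loop tool with a wooden handle, lying along its y, 180 mm long and 12 mm thick; a bystander. Origin: the middle of the handle, at table height

How it is judged:
By the outcome, as a careful person would: the job done as asked, in the order asked, and still so for the second after the job is handed in, with the robot touching nothing.
Of lid1, lid2, lid3, lid4 only 2 to 4 are there at a start; the rules pass over those that are not, and their reading is None.
At some moment in a run one of tile, jar1, jar2, jar3, jar4 may be knocked a few centimetres aside while the robot is not near it.
Once in a run the grip may slacken for a moment while it holds something.
It also fails if it takes over 200 s, if anything falls off the work surface, if the arm or the gripper's body presses on something with over 40 N, if the wrist force passes 120 N, or if a joint passes its speed limit or range.

ROBOT

A 7-joint arm with a two-finger parallel gripper is mounted at the origin on the work surface. World frame = base frame: x ahead of the robot, y to its left, z up, the work surface at z = 0. Lengths are in m, angles in degrees, forces in N, time in s.
With the tool pointing down it reaches from about 0.425 to 0.925 m from the base axis. Payload 6.8 kg.
Tool frame: the origin (TCP) lies between the finger pads; the fingertips stand 8 mm ahead of it and the grasp point (between the pads) lies 11 mm behind it (env.tips_ahead is the distance from the TCP to the fingertips, in m); z points along the fingers, y is the direction in which the jaws open and shut (so a half turn about z gives the same grasp; the last joint's range is limited). The gripper opens to 88 mm and grips with 3 to 60 N. Pads are 20 mm wide; open, the fingers measure 115 mm over their backs; the gripper's body (75 mm by 178 mm) begins 61 mm behind the grasp point.
Start: joints at [68.978, 27.33, 1.283, 89.118, -0.659, 63.558, -4.761], TCP at [0.173, -0.653, 0.231] pointing down, gripper open.
Joint ranges: [-169.35, 169.35], [-19.33, 120.38], [-80.79, 83.38], [13.8, 139.57], [-78.32, 258.32], [9.67, 109.79], [-169.56, 169.56]. Speed limits (degrees/s): [136.94, 136.94, 180, 180, 180, 180, 180].

INTERFACE

Orientations are given as a 3x3 rotation matrix whose columns are the frame's x, y, z axes.
In Python, from workcell import status, vision, close_job, env gives the robot as it stands.
- The arm moves only by the tool servo_tool, never from a script. Its argument "steps" is a list of rows, each an object of numbers: "ax", "ay", "az": the turn, a rotation vector about the tool's x, y, z in degrees; "x", "y", "z": the shift along the tool's x, y, z in m; "jaw": the opening in per cent of the stroke, from 0 (shut) to 100 (fully open). In form: [{"ax": .., "ay": .., "az": .., "x": .., "y": .., "z": .., "jaw": ..}, ...]. A call has 1 to 5 rows; each row shifts and turns the commanded pose from where the row before left it, along the tool's axes as they then stand; what a row does not reach is not made up. A row lasts 1/10 s, in which the tool goes at most 50 mm and 8.59 degrees, less where a joint would pass 70% of its speed; a pose out of reach is approached as far as the arm can. A call is refused whole if a number of a shift passes 0.05 or a number of a turn 8.59, either way. A call with a gripper value outside its range is refused whole. The fingers move at their own pace and stop on an object; "newtons" is the grip in N (left out, the last holds). Time passes only in rows, so rows that do not move let the fingers close. It gives the time, the measured TCP pose, the force and the opening at its end, in the units of the state.
- status.observe(): the state, without advancing time (a new reading comes with each control period).
- vision.snapshot(name): name is "scene" or "top" or "wrist"; returns a dict with "color" (400x640x3 uint8, red, green, blue), "fx", "fy", "cx", "cy" (pixels), "distortion" ([k1, k2, p1, p2, k3] as OpenCV has them; the pictures are not rectified), "camera_from_world" (4x4, takes a point from world to camera coordinates); the wrist camera has in their place "T_tool_cam" (4x4, takes a point from camera to tool coordinates, whose origin is the TCP and whose axes are the flange's). Camera axes: x right, y up, looking along -z (the intrinsics and any distortion apply to the point x, -y, -z); pixel columns grow to the right and rows downward; lengths in m; the calibration is good to about 2 mm. A picture is of the moment at which its call begins: read the wrist's pose just before it. There is no depth.
- close_job(): hands the job in, once; it reports no verdict.
Trained networks look in a picture, given as the dict that the camera call returned (one of the last four; its "shot" number tells which), for a name from the list of things; names that differ only in an ending like _2 or _b are one class to them, and where a whole thing is asked for, a point or a joint stands for the part that bears it (a point fixed in the world has none). Each returns a list of dicts, best first, with "score" (0 to 1); they miss things now and then, are a little off and sometimes report something else, mostly with a low value. They report only what shows in the picture. A call takes as long as a camera call.
- vision.recognise(picture, name): "box" ([centre column, centre row, width, height] in pixels, round what is visible of it).
- vision.masks_of(picture, name): "region" (400x640 bool, what is visible of it) and "box" ([centre column, centre row, width, height] in pixels, round what is visible of it).
The state is a dict: "t": time; "joint_pos": joint angles; "qd": joint speeds; "joint_efforts": joint torques, N m; "eef_pos": TCP position; "orientation": TCP orientation; "wrist_force": force on the tool from outside, world axes, zero at the start; "ft_torque": the same for the moment, N m; "width": opening from 0.0 (shut) to 1.0 (fully open).
Only numpy, scipy, OpenCV 4.12 (cv2) and the standard library are available. Lean on these libraries where they do the work, as an engineer would, in place of code of your own. Each camera call takes 0.05 s, during which the arm holds its last target.

## Working session

There is one attempt and no reset: what is moved stays moved. The work goes in short steps, Python scripts to look and compute and a tool call to move; the robot and the scene stay as the last step left them, time stands still between calls to the robot, and variables do not carry over. Pictures are saved under pics/ and viewed, and the job is handed in when it is done.

Besides the shell and the picture viewer there is one more tool, called after "Request:" by a JSON object that holds its "method" and its "body", one argument or row to a line. servo_tool: Moves the arm, as the interface text tells. Its arguments: {"type":"object","properties":{"steps":{"type":"array","items":{"type":"object","properties":{"ax":{"type":"number"},"ay":{"type":"number"},"az":{"type":"number"},"x":{"type":"number"},"y":{"type":"number"},"z":{"type":"number"},"jaw":{"type":"number"}}}},"newtons":{"type":"number"}},"required":["steps"]}

```bash
ls; mkdir -p pics; python3 - <<'E'
from workcell import status, vision, env
import cv2
s=status.observe()
print(s['t'],s['eef_pos'],s['orientation'],s['width'])
for n in ['scene','top','wrist']:
    p=vision.snapshot(n)
    print(n,{k:v for k,v in p.items() if k!='color'})
    cv2.imwrite(f'pics/{n}0.png',p['color'][:,:,::-1])
E
```

```text
pics
0.0 [ 0.17258478 -0.65197297  0.22969026] [[ 9.66688880e-01  2.55953623e-01 -5.94055242e-04]
 [ 2.55954273e-01 -9.66687417e-01  1.68732721e-03]
 [-1.42388215e-04 -1.78317142e-03 -9.99998400e-01]] 1.0013605692425944
scene {'fx': 451.55016303049246, 'fy': 451.55016303049246, 'cx': 313.4501086604144, 'cy': 207.66885244458044, 'distortion': array([-0.04364419,  0.        ,  0.        ,  0.        ,  0.        ]), 'camera_from_world': array([[-0.892995  ,  0.44980062, -0.01547042,  0.51967304],
       [-0.34018239, -0.65206454,  0.67756016,  0.15073977],
       [ 0.29467927,  0.6103206 ,  0.73530463, -1.28620754],
       [ 0.        ,  0.        ,  0.        ,  1.        ]]), 'shot': 1}
top {'fx': 400.86619226706586, 'fy': 400.86619226706586, 'cx': 315.18415955346603, 'cy': 202.9932224078044, 'distortion': array([-0.0336777,  0.       ,  0.       ,  0.       ,  0.       ]), 'camera_from_world': array([[-0.01511586, -0.99941733, -0.03060263,  0.04182473],
       [ 0.99570123, -0.0178427 ,  0.09088843, -0.55310235],
       [-0.0913815 , -0.02909722,  0.99539076, -0.9399287 ],
       [ 0.        ,  0.        ,  0.        ,  1.        ]]), 'shot': 2}
wrist {'fx': 327.34096243905685, 'fy': 327.34096243905685, 'cx': 319.8389415191233, 'cy': 203.83231914553537, 'distortion': array([-0.00191182,  0.        ,  0.        ,  0.        ,  0.        ]), 'T_tool_cam': array([[ 2.99171373e-04,  9.55451689e-01,  2.95147388e-01,
         8.18311925e-02],
       [ 9.99999502e-01, -4.69224648e-06, -9.98443562e-04,
         6.70757936e-04],
       [-9.52579684e-04,  2.95147539e-01, -9.55451214e-01,
        -1.54428536e-01],
       [ 0.00000000e+00,  0.00000000e+00,  0.00000000e+00,
         1.00000000e+00]]), 'shot': 3}
```

View pics/scene0.png

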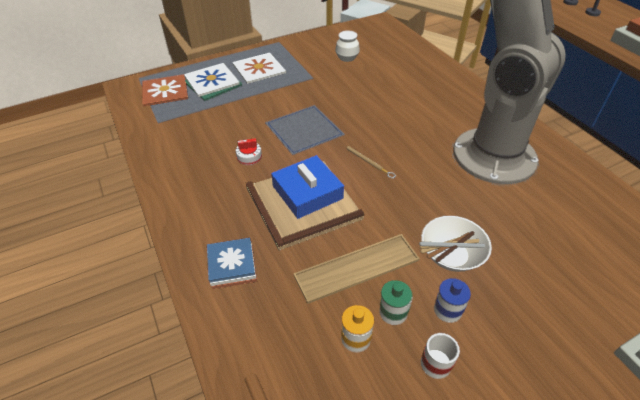

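View pics/top0.png

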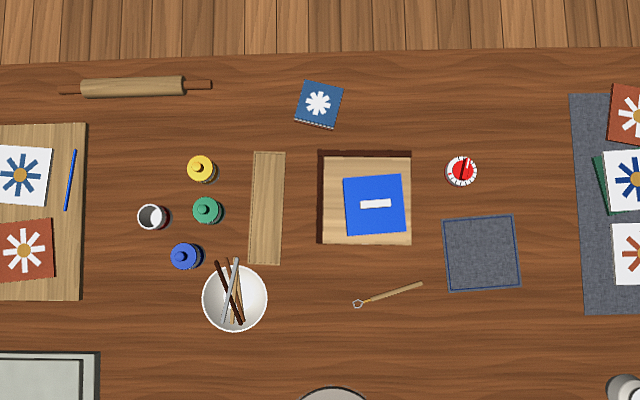

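View pics/wrist0.png

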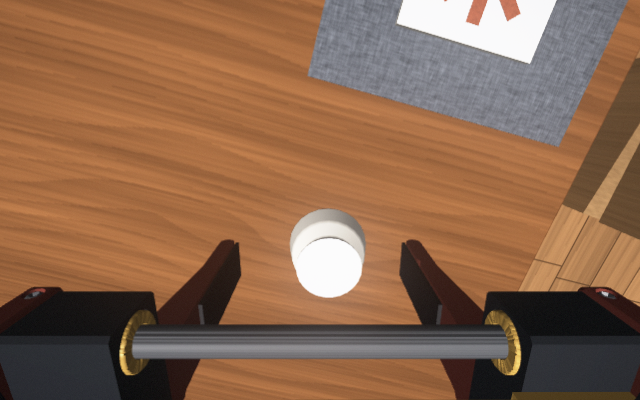

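```bash
cat > h.py <<'E'
from workcell import status, vision, env
import cv2, numpy as np
np.set_printoptions(precision=4,suppress=True)
F=np.diag([1,-1,-1.])
def snap(n,save=None):
    s=status.observe(); p=vision.snapshot(n)
    if n=='wrist':
        T=np.eye(4); T[:3,:3]=s['orientation']; T[:3,3]=s['eef_pos']
        p['wc']=T@p['T_tool_cam']
    else: p['wc']=np.linalg.inv(p['camera_from_world'])
    p['K']=np.array([[p['fx'],0,p['cx']],[0,p['fy'],p['cy']],[0,0,1.]])
    if save: cv2.imwrite(f'pics/{save}.png',p['color'][:,:,::-1])
    return p
def bp(p,uv,z):
    uv=np.asarray(uv,float).reshape(-1,1,2)
    n=cv2.undistortPoints(uv,p['K'],p['distortion']).reshape(-1,2)
    d=np.c_[n[:,0],-n[:,1],-np.ones(len(n))]@p['wc'][:3,:3].T
    o=p['wc'][:3,3]
    return o+d*((z-o[2])/d[:,2])[:,None]
def pj(p,P):
    P=np.asarray(P,float).reshape(-1,3)
    C=np.linalg.inv(p['wc']); c=P@C[:3,:3].T+C[:3,3]
    c=c@F
    return cv2.projectPoints(c,np.zeros(3),np.zeros(3),p['K'],p['distortion'])[0].reshape(-1,2)
def best(p,name):
    r=vision.masks_of(p,name)
    return r[0] if r else None
def rect(p,name,z):
    m=best(p,name)
    if m is None: print(name,None);return
    c=max(cv2.findContours(m['region'].astype(np.uint8),0,cv2.CHAIN_APPROX_NONE)[0],key=cv2.contourArea).reshape(-1,2)
    w=bp(p,c,z)[:,:2]
    r=cv2.minAreaRect((w*1000).astype(np.float32))
    print(name,round(m['score'],2),np.array(r[0]),np.array(r[1]),round(r[2],1))
    return r
def tool():
    s=status.observe(); R=s['orientation']
    print('t %.2f'%s['t'],'tcp',s['eef_pos'],'yaw(x) %.2f'%np.degrees(np.arctan2(R[1,0],R[0,0])),'tilt',R[:,2],'w %.3f'%s['width'],'F',s['wrist_force'])
    return s
def rel(target,yaw=None):
    """tool-frame shift to target TCP, az to have tool x axis yaw"""
    s=tool(); R=s['orientation']
    print('shift tool',R.T@(np.array(target)-s['eef_pos']))
    if yaw is not None:
        a=np.radians(yaw); Rt=np.array([[np.cos(a),np.sin(a),0],[np.sin(a),-np.cos(a),0],[0,0,-1.]])
        print('rotvec tool deg',np.degrees(cv2.Rodrigues(R.T@Rt)[0].ravel()))
E
python3 - <<'E'
from h import *
p=snap('top')
rect(p,'cover',.055); rect(p,'mat',0.001); rect(p,'board',.02); rect(p,'tray',.009)
for i in range(1,5): rect(p,f'jar{i}',.035); rect(p,f'lid{i}',.076)
rect(p,'timer',.03); rect(p,'key',.05); rect(p,'bowl',.04); rect(p,'tiles',.036); rect(p,'looptool',0.006)
c=p['color'][130:310,300:540]
cv2.imwrite('pics/c1.png',cv2.resize(c,None,fx=3.3,fy=3.3,interpolation=cv2.INTER_CUBIC)[:,:,::-1])
p=snap('scene')
rect(p,'timer',.03); rect(p,'key',.05)
c=p['color'][120:180,210:290]
cv2.imwrite('pics/c2.png',cv2.resize(c,None,fx=8,fy=8,interpolation=cv2.INTER_CUBIC)[:,:,::-1])
tool()
E
```

```text
cover 0.62 [ 545.7119 -104.9327] [135.097  138.8114] 3.6
mat 0.8 [ 428.5208 -367.0201] [181.6375 180.5372] 3.8
board 0.95 [568.541  -82.2733] [228.4588 232.1288] 87.9
tray None
jar1 0.96 [529.543  422.3064] [87.5048 60.7039] 89.2
lid1 0.86 [634.8038 299.6707] [59.4026 59.1725] 0.6
jar2 0.96 [529.543  422.3064] [87.5048 60.7039] 89.2
lid2 0.86 [634.8038 299.6707] [59.4026 59.1725] 0.6
jar3 0.96 [529.543  422.3064] [87.5048 60.7039] 89.2
lid3 0.86 [634.8038 299.6707] [59.4026 59.1725] 0.6
jar4 0.96 [529.543  422.3064] [87.5048 60.7039] 89.2
lid4 0.86 [634.8038 299.6707] [59.4026 59.1725] 0.6
timer 0.6 [ 622.9635 -315.8836] [69.0322 80.9264] 20.7
key 0.64 [ 622.7102 -316.2446] [46.7614 52.338 ] 19.6
bowl 0.96 [338.1191 223.9447] [155.5775 168.9843] 66.8
tiles 0.59 [794.0004  20.6491] [103.7887 115.063 ] 73.7
looptool 0.9 [ 340.8227 -156.3136] [ 13.4651 130.106 ] 17.4
timer 0.94 [ 629.0188 -312.0064] [107.4424  64.6249] 69.9
key 0.61 [ 631.7259 -309.3331] [63.2961 50.3153] 69.8
t 1.20 tcp [ 0.1727 -0.6526  0.2307] yaw(x) 14.82 tilt [ 0.     -0.0001 -1.    ] w 1.000 F [ 0.0613 -0.5925  0.1667]
```

View pics/c1.png

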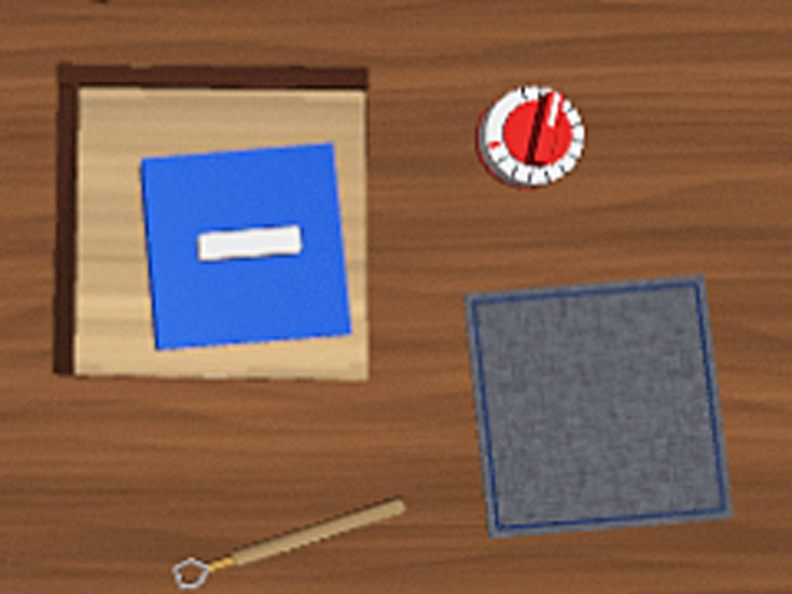

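View pics/c2.png

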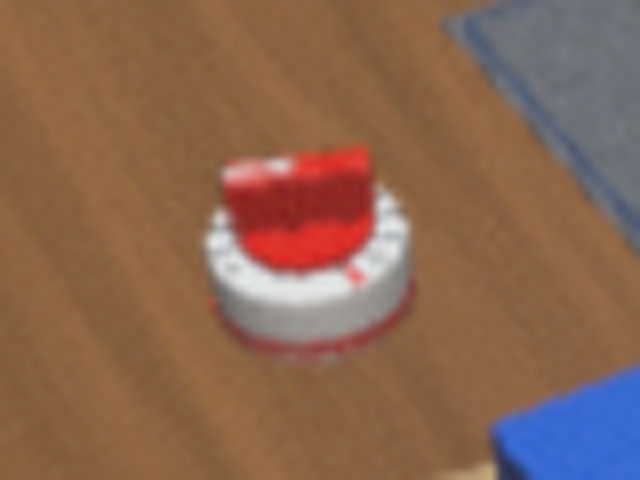

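```bash
cat >> h.py <<'E'
import sys
def plan(target,yaw=None,step=.048,rot=8.0,start=None):
    s=status.observe() ; R=np.array(s['orientation']); p=np.array(s['eef_pos'])
    tgt=np.array(target,float)
    y0=np.degrees(np.arctan2(R[1,0],R[0,0]))
    if yaw is None: yaw=y0
    dy=(yaw-y0+180)%360-180
    def Ry(d):
        a=np.radians(d); return np.array([[np.cos(a),np.sin(a),0],[np.sin(a),-np.cos(a),0],[0,0,-1.]])
    n=int(max(np.ceil(np.linalg.norm(tgt-p)/step),np.ceil(abs(dy)/rot),1))
    print('t %.2f F'%s['t'],s['wrist_force'],'from',p,'yaw %.2f w %.3f tilt'%(y0,s['width']),R[:2,2],'rows',n,'dyaw',dy)
    rows=[]
    for i in range(n):
        Rn=Ry(y0+dy*(i+1)/n)
        q=p+(tgt-p)/(n-i)
        d=R.T@(q-p); r=np.degrees(cv2.Rodrigues(R.T@Rn)[0].ravel())
        d=d.round(4); 
        rr=r.round(2)
        f=['"%s": %g'%(k,v) for k,v in zip(['ax','ay','az','x','y','z'],list(rr)+list(d)) if abs(v)>1e-9]
        rows.append('{'+', '.join(f)+'}')
        p=p+R@d; R=R@cv2.Rodrigues(np.radians(rr))[0]
    for i in range(0,n,5): print('['+',\n '.join(rows[i:i+5])+']')
E
python3 - <<'E'
from h import *
plan([.546,-.13,.25],93.6)
E
```

```text
t 1.20 F [ 0.0613 -0.5925  0.1667] from [ 0.1727 -0.6526  0.2307] yaw 14.82 w 1.000 tilt [ 0.     -0.0001] rows 14 dyaw 78.77723834493918
[{"az": -5.63, "x": 0.0353, "y": -0.0293, "z": -0.0014},
 {"az": -5.62, "x": 0.038, "y": -0.0257, "z": -0.0014},
 {"az": -5.63, "x": 0.0404, "y": -0.0218, "z": -0.0014},
 {"az": -5.63, "x": 0.0423, "y": -0.0177, "z": -0.0014},
 {"az": -5.62, "x": 0.0438, "y": -0.0135, "z": -0.0014}]
[{"az": -5.63, "x": 0.0449, "y": -0.0092, "z": -0.0014},
 {"az": -5.63, "x": 0.0456, "y": -0.0047, "z": -0.0014},
 {"az": -5.63, "x": 0.0459, "y": -0.0002, "z": -0.0014},
 {"az": -5.62, "x": 0.0457, "y": 0.0043, "z": -0.0014},
 {"az": -5.63, "x": 0.045, "y": 0.0088, "z": -0.0013}]
[{"az": -5.63, "x": 0.044, "y": 0.0131, "z": -0.0014},
 {"az": -5.62, "x": 0.0424, "y": 0.0174, "z": -0.0013},
 {"az": -5.63, "x": 0.0406, "y": 0.0215, "z": -0.0014},
 {"az": -5.63, "x": 0.0382, "y": 0.0253, "z": -0.0013}]
```

Request:
{"method": "servo_tool", "body": {
  "steps": [
    {"az": -5.6, "x": 0.035, "y": -0.029, "z": -0.0015},
    {"az": -5.6, "x": 0.038, "y": -0.026, "z": -0.0015},
    {"az": -5.6, "x": 0.0405, "y": -0.022, "z": -0.0015},
    {"az": -5.6, "x": 0.042, "y": -0.018, "z": -0.0015},
    {"az": -5.6, "x": 0.044, "y": -0.0135, "z": -0.0015}
  ]
}}

```text
validation failed for argument at $.st...
```

Request:
{"method": "servo_tool", "body": {
  "steps": [
    {"az": -5.6, "x": 0.045, "y": -0.009, "z": -0.0015},
    {"az": -5.6, "x": 0.0455, "y": -0.005, "z": -0.0015},
    {"az": -5.6, "x": 0.046, "y": 0, "z": -0.0015},
    {"az": -5.6, "x": 0.0455, "y": 0.0045, "z": -0.0015},
    {"az": -5.6, "x": 0.045, "y": 0.009, "z": -0.0015}
  ]
}}

```text
validation failed for argument at $.st...
```

Request:
{"method": "servo_tool", "body": {
  "steps": [
    {"az": -5.6, "x": 0.044, "y": 0.013},
    {"az": -5.6, "x": 0.0425, "y": 0.0175},
    {"az": -5.6, "x": 0.0405, "y": 0.0215},
    {"az": -5.6, "x": 0.038, "y": 0.0255},
    {}
  ]
}}

```text
validation failed for argument at $.st...
```

```bash
python3 - <<'E'
from h import *
p=snap('wrist','w1')
tool()
rect(p,'cover',.060)
print(pj(p,[[.5457,-.105,.086]]))
E
```

```text
t 1.25 tcp [ 0.1727 -0.6525  0.2307] yaw(x) 14.83 tilt [-0. -0. -1.] w 0.999 F [ 0.1101  0.2271 -0.2547]
cover None
[[-532.662  -753.8706]]
```

View pics/w1.png

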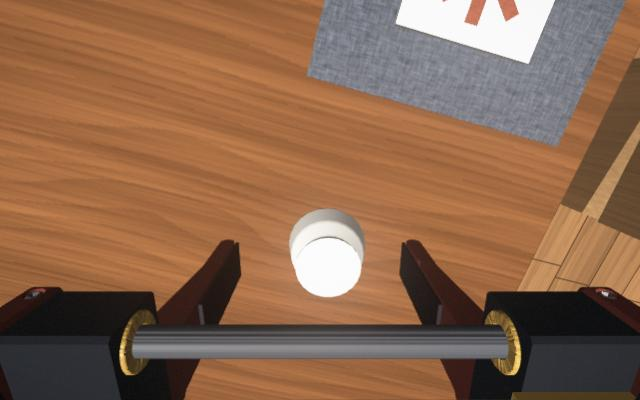

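Perhaps every row needs all keys.

Request:
{"method": "servo_tool", "body": {
  "steps": [
    {"ax": 0, "ay": 0, "az": -5.6, "x": 0.035, "y": -0.029, "z": -0.0015, "jaw": 100},
    {"ax": 0, "ay": 0, "az": -5.6, "x": 0.038, "y": -0.026, "z": -0.0015, "jaw": 100},
    {"ax": 0, "ay": 0, "az": -5.6, "x": 0.0405, "y": -0.022, "z": -0.0015, "jaw": 100},
    {"ax": 0, "ay": 0, "az": -5.6, "x": 0.042, "y": -0.018, "z": -0.0015, "jaw": 100},
    {"ax": 0, "ay": 0, "az": -5.6, "x": 0.044, "y": -0.0135, "z": -0.0015, "jaw": 100}
  ]
}}

```text
t: 1.8
eef_pos: [0.3064, -0.4641, 0.2385]
orientation: [[0.731, 0.683, 0.0], [0.683, -0.731, -0.001], [-0.0, 0.001, -1.0]]
wrist_force: [0.5, -0.1, 0.2]
width: 0.999
```

Request:
{"method": "servo_tool", "body": {
  "steps": [
    {"ax": 0, "ay": 0, "az": -5.6, "x": 0.045, "y": -0.009, "z": -0.0015, "jaw": 100},
    {"ax": 0, "ay": 0, "az": -5.6, "x": 0.0455, "y": -0.005, "z": -0.0015, "jaw": 100},
    {"ax": 0, "ay": 0, "az": -5.6, "x": 0.046, "y": 0, "z": -0.0015, "jaw": 100},
    {"ax": 0, "ay": 0, "az": -5.6, "x": 0.0455, "y": 0.0045, "z": -0.0015, "jaw": 100},
    {"ax": 0, "ay": 0, "az": -5.6, "x": 0.045, "y": 0.009, "z": -0.0015, "jaw": 100}
  ]
}}

```text
t: 2.3
eef_pos: [0.4408, -0.2783, 0.2461]
orientation: [[0.325, 0.946, 0.001], [0.946, -0.325, -0.001], [-0.0, 0.001, -1.0]]
wrist_force: [1.0, -0.1, 0.2]
width: 1.002
```

Request:
{"method": "servo_tool", "body": {
  "steps": [
    {"ax": 0, "ay": 0, "az": -5.6, "x": 0.044, "y": 0.013, "z": 0, "jaw": 100},
    {"ax": 0, "ay": 0, "az": -5.6, "x": 0.0425, "y": 0.0175, "z": 0, "jaw": 100},
    {"ax": 0, "ay": 0, "az": -5.6, "x": 0.0405, "y": 0.0215, "z": 0, "jaw": 100},
    {"ax": 0, "ay": 0, "az": -5.6, "x": 0.038, "y": 0.0255, "z": 0, "jaw": 100},
    {"ax": 0, "ay": 0, "az": 0, "x": 0, "y": 0, "z": 0, "jaw": 100}
  ]
}}

```text
t: 2.8
eef_pos: [0.5508, -0.1241, 0.2462]
orientation: [[-0.068, 0.998, 0.003], [0.998, 0.068, 0.004], [0.003, 0.003, -1.0]]
wrist_force: [-0.4, 0.7, 0.7]
width: 1.001
```

```bash
sed -i 's/f=\[.*$/f=[\x27"%s": %g\x27%(k,v+0) for k,v in zip(["ax","ay","az","x","y","z","jaw"],list(rr)+list(d)+[jaw])]/; s/start=None/jaw=100/' h.py; python3 - <<'E'
from h import *
p=snap('wrist','w1')
tool()
rect(p,'cover',.060)
print(pj(p,[[.5457,-.105,.086]]))
E
```

```text
t 2.85 tcp [ 0.5491 -0.1278  0.2458] yaw(x) 93.57 tilt [ 0.0009  0.0016 -1.    ] w 0.999 F [-0.0865 -0.6112 -0.7128]
cover 0.82 [ 547.0035 -105.552 ] [136.9388 137.4403] 3.9
[[314.7488 168.9309]]
```

View pics/w1.png

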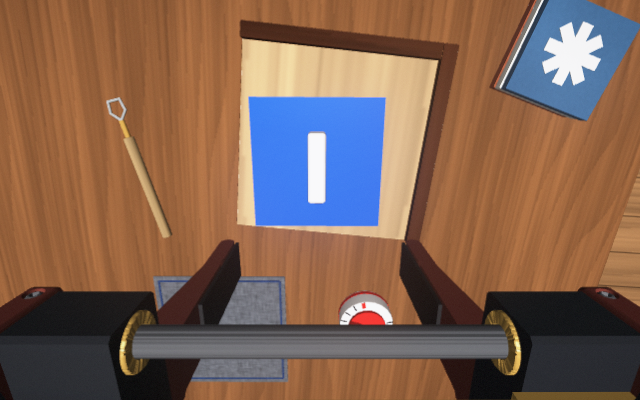

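```bash
python3 - <<'E'
from h import *
p=snap('wrist')
c=p['color']; m=((c.min(2)>200)).astype(np.uint8); m[:110]=0;m[225:]=0;m[:,:280]=0;m[:,360:]=0
k=max(cv2.findContours(m,0,cv2.CHAIN_APPROX_NONE)[0],key=cv2.contourArea).reshape(-1,2)
r=cv2.minAreaRect((bp(p,k,.086)[:,:2]*1000).astype(np.float32));print(r)
plan([.547,-.1055,.071],93.9)
E
```

```text
((546.8078002929688, -104.75714111328125), (16.27434539794922, 68.13971710205078), 3.7622761726379395)
t 2.95 F [ 0.0829 -0.5632  0.0758] from [ 0.5472 -0.132   0.2455] yaw 93.16 w 0.997 tilt [-0.0007 -0.0005] rows 4 dyaw 0.7355218996013093
[{"ax": -0.04, "ay": 0.03, "az": -0.18, "x": 0.0066, "y": 0.0003, "z": 0.0436, "jaw": 100},
 {"ax": 0, "ay": 0, "az": -0.19, "x": 0.0066, "y": 0.0004, "z": 0.0436, "jaw": 100},
 {"ax": 0, "ay": 0, "az": -0.18, "x": 0.0066, "y": 0.0003, "z": 0.0436, "jaw": 100},
 {"ax": 0, "ay": 0, "az": -0.19, "x": 0.0067, "y": 0.0004, "z": 0.0437, "jaw": 100}]
```

Request:
{"method": "servo_tool", "body": {
  "steps": [
    {"ax": 0, "ay": 0, "az": -0.3, "x": 0.0085, "y": 0, "z": 0.045, "jaw": 100},
    {"ax": 0, "ay": 0, "az": -0.3, "x": 0.0085, "y": 0, "z": 0.045, "jaw": 100},
    {"ax": 0, "ay": 0, "az": 0, "x": 0.009, "y": 0, "z": 0.04, "jaw": 60},
    {"ax": 0, "ay": 0, "az": 0, "x": 0, "y": 0, "z": 0.02, "jaw": 60},
    {"ax": 0, "ay": 0, "az": 0, "x": 0, "y": 0, "z": 0, "jaw": 60}
  ]
}}

```text
t: 3.45
eef_pos: [0.5428, -0.1071, 0.0928]
orientation: [[-0.064, 0.998, -0.006], [0.998, 0.064, -0.0], [0.0, -0.006, -1.0]]
wrist_force: [-0.5, 0.1, -0.1]
width: 0.766
```

```bash
python3 - <<'E'
from h import *
p=snap('wrist','w2')
plan([.547,-.105,.071],93.8)
E
```

```text
t 3.50 F [-0.1927 -0.3026  0.0187] from [ 0.5445 -0.1071  0.0948] yaw 93.67 w 0.722 tilt [-0.0029 -0.0005] rows 1 dyaw 0.13486131168519933
[{"ax": -0.17, "ay": 0.02, "az": -0.13, "x": 0.002, "y": 0.0027, "z": 0.0238, "jaw": 100}]
```

View pics/w2.png

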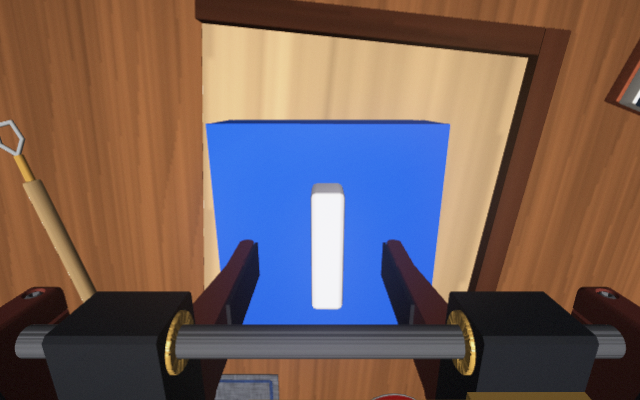

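Request:
{"method": "servo_tool", "body": {
  "newtons": 25,
  "steps": [
    {"ax": 0, "ay": 0, "az": 0, "x": 0.001, "y": 0.002, "z": 0.012, "jaw": 60},
    {"ax": 0, "ay": 0, "az": 0, "x": 0.001, "y": 0, "z": 0.012, "jaw": 50},
    {"ax": 0, "ay": 0, "az": 0, "x": 0, "y": 0, "z": 0, "jaw": 30},
    {"ax": 0, "ay": 0, "az": 0, "x": 0, "y": 0, "z": 0, "jaw": 0},
    {"ax": 0, "ay": 0, "az": 0, "x": 0, "y": 0, "z": 0, "jaw": 0}
  ]
}}

```text
t: 4.0
eef_pos: [0.5482, -0.1032, 0.0721]
orientation: [[-0.067, 0.998, 0.001], [0.998, 0.067, -0.0], [-0.0, 0.001, -1.0]]
wrist_force: [0.0, 0.3, 0.1]
width: 0.273
```

Request:
{"method": "servo_tool", "body": {
  "newtons": 25,
  "steps": [
    {"ax": 0, "ay": 0, "az": 0, "x": 0, "y": 0, "z": 0, "jaw": 0},
    {"ax": 0, "ay": 0, "az": 0, "x": 0, "y": 0, "z": 0, "jaw": 0},
    {"ax": 0, "ay": 0, "az": 0, "x": 0, "y": 0, "z": 0, "jaw": 0}
  ]
}}

```text
t: 4.3
eef_pos: [0.548, -0.1033, 0.0721]
orientation: [[-0.067, 0.998, 0.0], [0.998, 0.067, -0.0], [-0.0, 0.0, -1.0]]
wrist_force: [-1.4, -0.3, 3.6]
width: 0.203
```

```bash
python3 - <<'E'
from h import *
tool()
E
```

```text
t 4.30 tcp [ 0.548  -0.1033  0.0721] yaw(x) 93.82 tilt [ 0.0004 -0.0003 -1.    ] w 0.203 F [-1.4007 -0.3097  3.6422]
```

Request:
{"method": "servo_tool", "body": {
  "steps": [
    {"ax": 0, "ay": 0, "az": 0, "x": 0, "y": 0, "z": -0.01, "jaw": 0},
    {"ax": 0, "ay": 0, "az": 0, "x": 0, "y": 0, "z": -0.02, "jaw": 0},
    {"ax": 0, "ay": 0, "az": 0, "x": 0, "y": 0, "z": -0.03, "jaw": 0},
    {"ax": 0, "ay": 0, "az": 0, "x": 0, "y": 0, "z": -0.03, "jaw": 0},
    {"ax": 0, "ay": 0, "az": 0, "x": 0, "y": 0, "z": -0.01, "jaw": 0}
  ]
}}

```text
t: 4.8
eef_pos: [0.5494, -0.1031, 0.1748]
orientation: [[-0.067, 0.998, 0.005], [0.998, 0.067, -0.001], [-0.001, 0.005, -1.0]]
wrist_force: [1.1, -0.0, -2.1]
width: 0.205
```

```bash
python3 - <<'E'
from h import *
plan([.4285,-.366,.14],93.8,step=.035,jaw=0)
E
```

```text
t 4.80 F [ 1.0851 -0.0316 -2.1134] from [ 0.5494 -0.1031  0.1748] yaw 93.83 w 0.205 tilt [ 0.0046 -0.0006] rows 9 dyaw -0.029814771691860642
[{"ax": 0.26, "ay": 0.05, "az": 0, "x": -0.0282, "y": -0.0154, "z": 0.0038, "jaw": 0},
 {"ax": 0, "ay": 0, "az": 0.01, "x": -0.0282, "y": -0.0154, "z": 0.0039, "jaw": 0},
 {"ax": 0, "ay": 0, "az": 0, "x": -0.0283, "y": -0.0153, "z": 0.0039, "jaw": 0},
 {"ax": 0, "ay": 0, "az": 0, "x": -0.0283, "y": -0.0154, "z": 0.0039, "jaw": 0},
 {"ax": 0, "ay": 0, "az": 0.01, "x": -0.0282, "y": -0.0153, "z": 0.0038, "jaw": 0}]
[{"ax": 0, "ay": 0, "az": 0, "x": -0.0283, "y": -0.0153, "z": 0.0039, "jaw": 0},
 {"ax": 0, "ay": 0, "az": 0, "x": -0.0282, "y": -0.0154, "z": 0.0038, "jaw": 0},
 {"ax": 0, "ay": 0, "az": 0.01, "x": -0.0283, "y": -0.0153, "z": 0.0039, "jaw": 0},
 {"ax": 0, "ay": 0, "az": 0, "x": -0.0282, "y": -0.0154, "z": 0.0038, "jaw": 0}]
```

Request:
{"method": "servo_tool", "body": {
  "steps": [
    {"ax": 0, "ay": 0, "az": 0, "x": -0.028, "y": -0.0155, "z": 0, "jaw": 0},
    {"ax": 0, "ay": 0, "az": 0, "x": -0.028, "y": -0.0155, "z": 0, "jaw": 0},
    {"ax": 0, "ay": 0, "az": 0, "x": -0.0285, "y": -0.0155, "z": 0, "jaw": 0},
    {"ax": 0, "ay": 0, "az": 0, "x": -0.0285, "y": -0.0155, "z": 0.005, "jaw": 0},
    {"ax": 0, "ay": 0, "az": 0, "x": -0.0285, "y": -0.0155, "z": 0.005, "jaw": 0}
  ]
}}

```text
t: 5.3
eef_pos: [0.4788, -0.2506, 0.1609]
orientation: [[-0.067, 0.998, -0.001], [0.998, 0.067, 0.0], [0.0, -0.001, -1.0]]
wrist_force: [0.0, 0.7, -3.1]
width: 0.206
```

Request:
{"method": "servo_tool", "body": {
  "steps": [
    {"ax": 0, "ay": 0, "az": 0, "x": -0.028, "y": -0.0155, "z": 0.005, "jaw": 0},
    {"ax": 0, "ay": 0, "az": 0, "x": -0.028, "y": -0.015, "z": 0.005, "jaw": 0},
    {"ax": 0, "ay": 0, "az": 0, "x": -0.0285, "y": -0.015, "z": 0.005, "jaw": 0},
    {"ax": 0, "ay": 0, "az": 0, "x": -0.0285, "y": -0.015, "z": 0.01, "jaw": 0},
    {"ax": 0, "ay": 0, "az": 0, "x": 0, "y": 0, "z": 0.01, "jaw": 0}
  ]
}}

```text
t: 5.8
eef_pos: [0.4235, -0.3714, 0.1254]
orientation: [[-0.059, 0.998, -0.002], [0.998, 0.059, -0.002], [-0.002, -0.002, -1.0]]
wrist_force: [-0.7, 0.0, -3.3]
width: 0.203
```

```bash
python3 - <<'E'
from h import *
p=snap('top','t2')
plan([.4285,-.366,.0605],93.8,step=.035,jaw=0)
c=p['color'][130:310,300:540]
cv2.imwrite('pics/c3.png',cv2.resize(c,None,fx=3.3,fy=3.3,interpolation=cv2.INTER_CUBIC)[:,:,::-1])
rect(p,'tile',.024)
E
```

```text
t 5.85 F [-0.7645  0.9811 -3.3952] from [ 0.4242 -0.368   0.1237] yaw 93.55 w 0.206 tilt [-0.0035  0.0015] rows 2 dyaw 0.2498968389946583
[{"ax": -0.19, "ay": -0.1, "az": -0.12, "x": 0.0008, "y": 0.0023, "z": 0.0316, "jaw": 0},
 {"ax": 0, "ay": 0, "az": -0.13, "x": 0.0009, "y": 0.0023, "z": 0.0316, "jaw": 0}]
tile 0.86 [ 542.7878 -103.428 ] [ 99.0451 104.35  ] 2.9
```

View pics/c3.png

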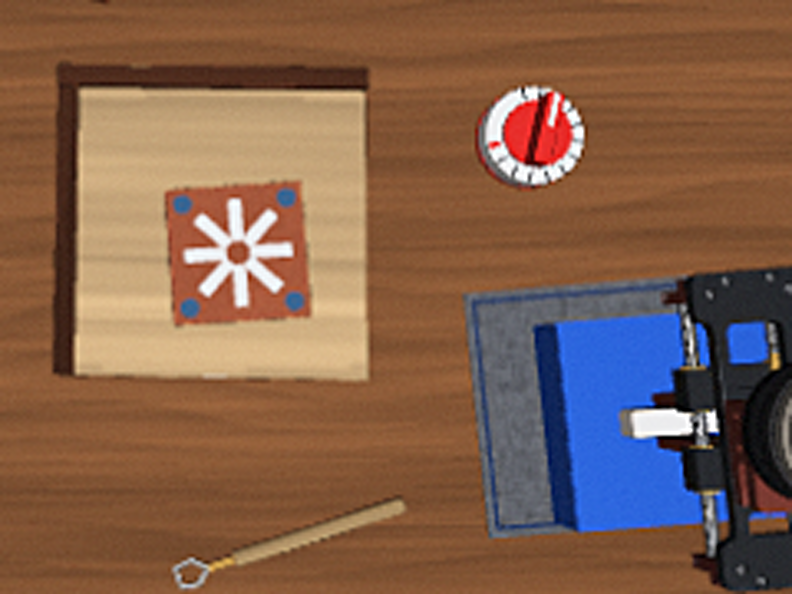

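Request:
{"method": "servo_tool", "body": {
  "steps": [
    {"ax": 0, "ay": 0, "az": 0, "x": 0.001, "y": 0.003, "z": 0.03, "jaw": 0},
    {"ax": 0, "ay": 0, "az": 0, "x": 0, "y": 0.001, "z": 0.017, "jaw": 0},
    {"ax": 0, "ay": 0, "az": 0, "x": 0, "y": 0, "z": 0.008, "jaw": 0},
    {"ax": 0, "ay": 0, "az": 0, "x": 0, "y": 0, "z": 0.004, "jaw": 0},
    {"ax": 0, "ay": 0, "az": 0, "x": 0, "y": 0, "z": 0, "jaw": 0}
  ]
}}

```text
t: 6.4
eef_pos: [0.4315, -0.3645, 0.0678]
orientation: [[-0.068, 0.998, 0.0], [0.998, 0.068, 0.0], [0.0, 0.0, -1.0]]
wrist_force: [1.0, -0.7, -2.6]
width: 0.202
```

```bash
python3 - <<'E'
from h import *
p=snap('top')
plan([.4285,-.366,.0600],93.8,step=.035,jaw=0)
E
```

```text
t 6.45 F [-0.1405 -0.3273 -3.1729] from [ 0.4316 -0.3649  0.0683] yaw 93.86 w 0.202 tilt [ 0.0007 -0.0004] rows 1 dyaw -0.05792642764396305
[{"ax": 0.04, "ay": 0.02, "az": 0.06, "x": -0.0008, "y": -0.0032, "z": 0.0083, "jaw": 0}]
```

Request:
{"method": "servo_tool", "body": {
  "steps": [
    {"ax": 0, "ay": 0, "az": 0, "x": -0.001, "y": -0.003, "z": 0.004, "jaw": 0},
    {"ax": 0, "ay": 0, "az": 0, "x": 0, "y": 0, "z": 0.003, "jaw": 0},
    {"ax": 0, "ay": 0, "az": 0, "x": 0, "y": 0, "z": 0.001, "jaw": 0},
    {"ax": 0, "ay": 0, "az": 0, "x": 0, "y": 0, "z": 0, "jaw": 0},
    {"ax": 0, "ay": 0, "az": 0, "x": 0, "y": 0, "z": 0, "jaw": 0}
  ]
}}

```text
t: 6.95
eef_pos: [0.4279, -0.3666, 0.0601]
orientation: [[-0.066, 0.998, -0.0], [0.998, 0.066, -0.001], [-0.0, -0.0, -1.0]]
wrist_force: [-2.6, -0.5, 3.9]
width: 0.203
```

Contact with the mat (force turned upward). Release, then rise.

Request:
{"method": "servo_tool", "body": {
  "steps": [
    {"ax": 0, "ay": 0, "az": 0, "x": 0, "y": 0, "z": 0, "jaw": 35},
    {"ax": 0, "ay": 0, "az": 0, "x": 0, "y": 0, "z": 0, "jaw": 60},
    {"ax": 0, "ay": 0, "az": 0, "x": 0, "y": 0, "z": -0.02, "jaw": 60},
    {"ax": 0, "ay": 0, "az": 0, "x": 0, "y": 0, "z": -0.04, "jaw": 60},
    {"ax": 0, "ay": 0, "az": 0, "x": 0, "y": 0, "z": -0.05, "jaw": 30}
  ]
}}

```text
t: 7.45
eef_pos: [0.4273, -0.3653, 0.1692]
orientation: [[-0.067, 0.998, -0.003], [0.998, 0.067, 0.003], [0.003, -0.002, -1.0]]
wrist_force: [0.2, -0.8, -0.2]
width: 0.51
```

```bash
python3 - <<'E'
from h import *
p=snap('wrist','w3')
tool()
p=snap('top','t3')
rect(p,'tile',.024)
rect(p,'board',.02)
E
```

```text
t 7.50 tcp [ 0.4319 -0.368   0.1787] yaw(x) 93.86 tilt [ 0.0083 -0.0059 -0.9999] w 0.464 F [ 2.6813 -1.3039  4.5445]
tile 0.98 [ 543.633 -102.312] [ 95.8995 100.6431] 0.5
board 0.87 [569.0172 -83.4748] [225.782  227.6704] 88.2
```

View pics/w3.png

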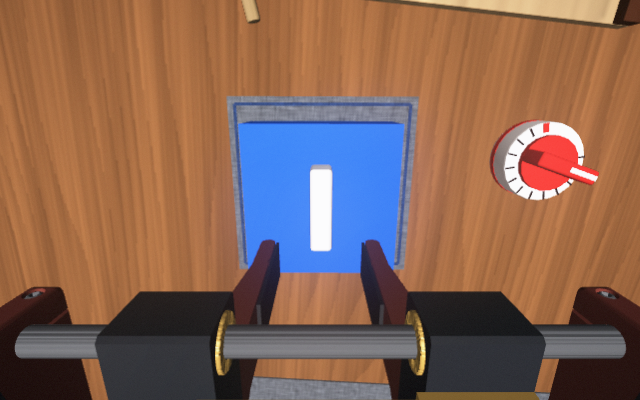

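```bash
python3 - <<'E'
from h import *
plan([.556,-.20,.24],88,jaw=55)
E
```

```text
t 7.65 F [-0.3195  0.235  -0.4893] from [ 0.429  -0.3668  0.1708] yaw 93.83 w 0.334 tilt [ 0.0025 -0.0021] rows 5 dyaw -5.828504270313601
[{"ax": 0.14, "ay": 0.13, "az": 1.17, "x": 0.0315, "y": 0.0276, "z": -0.0138, "jaw": 55},
 {"ax": 0, "ay": 0, "az": 1.16, "x": 0.0322, "y": 0.0269, "z": -0.0138, "jaw": 55},
 {"ax": 0, "ay": 0, "az": 1.17, "x": 0.0327, "y": 0.0263, "z": -0.0139, "jaw": 55},
 {"ax": 0, "ay": 0, "az": 1.16, "x": 0.0332, "y": 0.0256, "z": -0.0138, "jaw": 55},
 {"ax": 0, "ay": 0, "az": 1.17, "x": 0.0337, "y": 0.0249, "z": -0.0139, "jaw": 55}]
```

Request:
{"method": "servo_tool", "body": {
  "steps": [
    {"ax": 0, "ay": 0, "az": 1.15, "x": 0.0315, "y": 0.0275, "z": -0.014, "jaw": 55},
    {"ax": 0, "ay": 0, "az": 1.15, "x": 0.032, "y": 0.027, "z": -0.014, "jaw": 55},
    {"ax": 0, "ay": 0, "az": 1.15, "x": 0.0325, "y": 0.0265, "z": -0.014, "jaw": 55},
    {"ax": 0, "ay": 0, "az": 1.15, "x": 0.033, "y": 0.0255, "z": -0.014, "jaw": 55},
    {"ax": 0, "ay": 0, "az": 1.15, "x": 0.0335, "y": 0.025, "z": -0.014, "jaw": 55}
  ]
}}

```text
t: 8.15
eef_pos: [0.5552, -0.1986, 0.2381]
orientation: [[0.034, 0.999, -0.003], [0.999, -0.034, 0.001], [0.001, -0.003, -1.0]]
wrist_force: [1.0, -0.2, -0.3]
width: 0.549
```

Request:
{"method": "servo_tool", "body": {
  "steps": [
    {"ax": 0, "ay": 0, "az": 0, "x": 0, "y": 0, "z": 0, "jaw": 55},
    {"ax": 0, "ay": 0, "az": 0, "x": 0, "y": 0, "z": 0, "jaw": 55}
  ]
}}

```text
t: 8.35
eef_pos: [0.5551, -0.1991, 0.238]
orientation: [[0.031, 1.0, -0.002], [1.0, -0.031, 0.001], [0.001, -0.002, -1.0]]
wrist_force: [-0.2, -0.6, -0.6]
width: 0.55
```

```bash
python3 - <<'E'
from h import *
p=snap('wrist','w4')
tool()
rect(p,'tile',.024)
rect(p,'board',.02)
E
```

```text
t 8.40 tcp [ 0.5542 -0.2007  0.2377] yaw(x) 88.09 tilt [-0.0031  0.0003 -1.    ] w 0.547 F [-0.4625 -0.3047  0.1897]
tile 0.78 [ 544.7368 -103.0687] [100.4344 100.3528] 2.7
board 0.62 [ 570.6771 -109.4798] [179.5007 230.1475] 87.8
```

View pics/w4.png

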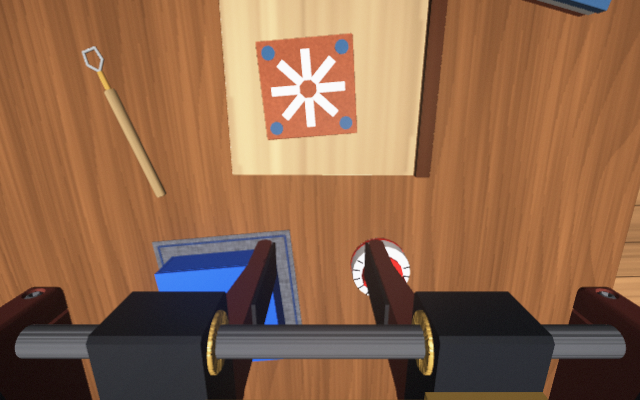

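```bash
python3 - <<'E'
from h import *
p=snap('wrist')
a=bp(p,[[232.,175],[222,0],[414,175]],.012); print(a)
b=bp(p,[[417,177],[429.5,177.5],[429,0]],.024);print(b)
print(np.degrees(np.arctan2(*(a[1]-a[0])[:2])))
c=p['color'][0:190,210:450]
cv2.imwrite('pics/c4.png',cv2.resize(c,None,fx=3.3,fy=3.3,interpolation=cv2.INTER_CUBIC)[:,:,::-1])
E
```

```text
[[ 0.4497 -0.1996  0.012 ]
 [ 0.4604 -0.0176  0.012 ]
 [ 0.6652 -0.2071  0.012 ]]
[[ 0.6654 -0.2069  0.024 ]
 [ 0.6798 -0.208   0.024 ]
 [ 0.668  -0.0283  0.024 ]]
3.3624676384183605
```

View pics/c4.png

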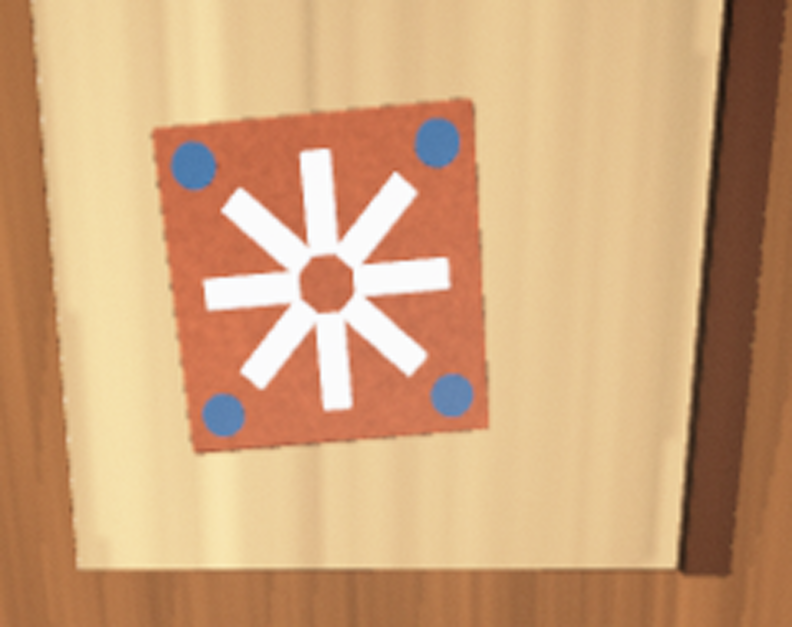

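```bash
cat >> h.py <<'E'
BC=np.array([.5713,-.0865]); BY=np.radians(-2.2)
BR=np.array([[np.cos(BY),-np.sin(BY)],[np.sin(BY),np.cos(BY)]])
def b2w(x,y,z): return np.r_[BC+BR@[x,y],z]
def w2b(P): return BR.T@(np.asarray(P)[:2]-BC)
E
python3 - <<'E'
from h import *
print(b2w(.049,.049,0))
plan(b2w(-.026,-.091,.07),87.8,jaw=55)
E
```

```text
[ 0.6221 -0.0394  0.    ]
t 8.55 F [-0.5124  0.9021 -0.4951] from [ 0.5538 -0.2019  0.2384] yaw 87.93 w 0.549 tilt [-0.0024 -0.    ] rows 4 dyaw -0.13300739899420932
[{"ax": -0.14, "ay": 0.01, "az": 0.03, "x": 0.0063, "y": -0.0031, "z": 0.0421, "jaw": 55},
 {"ax": 0, "ay": 0, "az": 0.04, "x": 0.0062, "y": -0.0032, "z": 0.0421, "jaw": 55},
 {"ax": 0, "ay": 0, "az": 0.03, "x": 0.0063, "y": -0.0033, "z": 0.0421, "jaw": 55},
 {"ax": 0, "ay": 0, "az": 0.03, "x": 0.0062, "y": -0.0033, "z": 0.0421, "jaw": 55}]
```

Request:
{"method": "servo_tool", "body": {
  "steps": [
    {"ax": 0, "ay": 0, "az": 0.1, "x": 0.006, "y": -0.003, "z": 0.042, "jaw": 55},
    {"ax": 0, "ay": 0, "az": 0, "x": 0.006, "y": -0.003, "z": 0.042, "jaw": 55},
    {"ax": 0, "ay": 0, "az": 0, "x": 0.006, "y": -0.0035, "z": 0.042, "jaw": 55},
    {"ax": 0, "ay": 0, "az": 0, "x": 0.006, "y": -0.0035, "z": 0.042, "jaw": 55},
    {"ax": 0, "ay": 0, "az": 0, "x": 0, "y": 0, "z": 0.02, "jaw": 55}
  ]
}}

```text
t: 9.05
eef_pos: [0.5395, -0.1758, 0.0477]
orientation: [[0.036, 0.999, -0.006], [0.999, -0.036, 0.002], [0.001, -0.006, -1.0]]
wrist_force: [-0.2, -0.3, -0.0]
width: 0.549
```

Request:
{"method": "servo_tool", "body": {
  "steps": [
    {"ax": 0, "ay": 0, "az": 0, "x": 0, "y": 0, "z": 0, "jaw": 55},
    {"ax": 0, "ay": 0, "az": 0, "x": 0, "y": 0, "z": 0, "jaw": 55}
  ]
}}

```text
t: 9.25
eef_pos: [0.543, -0.1767, 0.0518]
orientation: [[0.037, 0.999, -0.0], [0.999, -0.037, -0.0], [-0.0, -0.0, -1.0]]
wrist_force: [0.5, 0.1, 0.9]
width: 0.549
```

```bash
python3 - <<'E'
from h import *
print(w2b(tool()['eef_pos']))
plan(b2w(-.026,-.091,.0225),87.8,jaw=55)
p=snap('wrist','w5')
E
```

```text
t 9.25 tcp [ 0.543  -0.1767  0.0518] yaw(x) 87.90 tilt [-0.0003 -0.0001 -1.    ] w 0.549 F [0.5092 0.0887 0.9475]
[-0.0248 -0.0913]
t 9.25 F [0.5092 0.0887 0.9475] from [ 0.543  -0.1767  0.0518] yaw 87.90 w 0.549 tilt [-0.0003 -0.0001] rows 1 dyaw -0.10062151669546893
[{"ax": -0.02, "ay": 0.01, "az": 0.1, "x": 0.0003, "y": -0.0012, "z": 0.0293, "jaw": 55}]
```

View pics/w5.png

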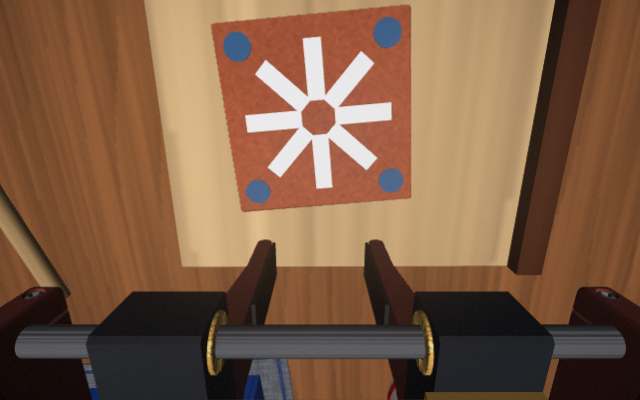

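Request:
{"method": "servo_tool", "body": {
  "steps": [
    {"ax": 0, "ay": 0, "az": 0.1, "x": 0, "y": 0.002, "z": 0.02, "jaw": 55},
    {"ax": 0, "ay": 0, "az": 0, "x": 0, "y": 0, "z": 0.009, "jaw": 55},
    {"ax": 0, "ay": 0, "az": 0, "x": 0.005, "y": 0, "z": 0, "jaw": 55},
    {"ax": 0, "ay": 0, "az": 0, "x": 0.01, "y": 0, "z": 0, "jaw": 55},
    {"ax": 0, "ay": 0, "az": 0, "x": 0.01, "y": 0, "z": 0, "jaw": 55}
  ]
}}

```text
t: 9.8
eef_pos: [0.5465, -0.1503, 0.0235]
orientation: [[0.037, 0.999, 0.001], [0.999, -0.037, -0.0], [-0.0, 0.001, -1.0]]
wrist_force: [0.3, -0.8, -0.0]
width: 0.549
```

Request:
{"method": "servo_tool", "body": {
  "steps": [
    {"ax": 0, "ay": 0, "az": 0, "x": 0.01, "y": 0, "z": 0, "jaw": 55},
    {"ax": 0, "ay": 0, "az": 0, "x": 0.01, "y": 0, "z": 0, "jaw": 55},
    {"ax": 0, "ay": 0, "az": 0, "x": 0.01, "y": 0, "z": 0, "jaw": 55},
    {"ax": 0, "ay": 0, "az": 0, "x": 0.008, "y": 0, "z": 0, "jaw": 55},
    {"ax": 0, "ay": 0, "az": 0, "x": 0.005, "y": 0, "z": 0, "jaw": 55}
  ]
}}

```text
t: 10.3
eef_pos: [0.5478, -0.1068, 0.0228]
orientation: [[0.036, 0.999, 0.0], [0.999, -0.036, 0.0], [0.0, 0.0, -1.0]]
wrist_force: [-0.5, -2.3, 1.6]
width: 0.549
```

```bash
python3 - <<'E'
from h import *
print(w2b(tool()['eef_pos']))
p=snap('wrist','w6')
E
```

```text
t 10.30 tcp [ 0.5478 -0.1068  0.0228] yaw(x) 87.93 tilt [ 0.0002  0.0002 -1.    ] w 0.549 F [-0.4748 -2.3118  1.5929]
[-0.0227 -0.0212]
```

View pics/w6.png

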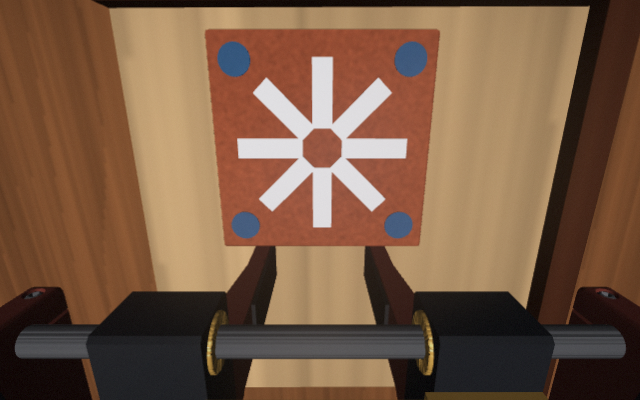

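Squared with both fingers; about 10 mm to go to the stop.

Request:
{"method": "servo_tool", "body": {
  "steps": [
    {"ax": 0, "ay": 0, "az": 0, "x": 0.004, "y": 0, "z": 0, "jaw": 55},
    {"ax": 0, "ay": 0, "az": 0, "x": 0.003, "y": 0, "z": 0, "jaw": 55},
    {"ax": 0, "ay": 0, "az": 0, "x": 0.001, "y": 0, "z": 0, "jaw": 55},
    {"ax": 0, "ay": 0, "az": 0, "x": 0, "y": 0, "z": 0, "jaw": 55}
  ]
}}

```text
t: 10.75
eef_pos: [0.5479, -0.0997, 0.0225]
orientation: [[0.037, 0.999, -0.0], [0.999, -0.037, 0.0], [0.0, -0.0, -1.0]]
wrist_force: [0.1, -0.7, 0.4]
width: 0.551
```

Request:
{"method": "servo_tool", "body": {
  "steps": [
    {"ax": 0, "ay": 0, "az": 0, "x": 0.002, "y": 0, "z": 0, "jaw": 55},
    {"ax": 0, "ay": 0, "az": 0, "x": 0.001, "y": 0, "z": 0, "jaw": 55},
    {"ax": 0, "ay": 0, "az": 0, "x": 0, "y": 0, "z": 0, "jaw": 55}
  ]
}}

```text
t: 11.05
eef_pos: [0.548, -0.0967, 0.0226]
orientation: [[0.037, 0.999, -0.0], [0.999, -0.037, 0.0], [0.0, -0.0, -1.0]]
wrist_force: [-0.0, 0.1, -0.6]
width: 0.547
```

Request:
{"method": "servo_tool", "body": {
  "steps": [
    {"ax": 0, "ay": 0, "az": 0, "x": 0.002, "y": 0, "z": 0, "jaw": 55},
    {"ax": 0, "ay": 0, "az": 0, "x": 0.002, "y": 0, "z": 0, "jaw": 55},
    {"ax": 0, "ay": 0, "az": 0, "x": 0, "y": 0, "z": 0, "jaw": 55}
  ]
}}

```text
t: 11.35
eef_pos: [0.5482, -0.0962, 0.0227]
orientation: [[0.038, 0.999, -0.0], [0.999, -0.038, -0.004], [-0.004, 0.0, -1.0]]
wrist_force: [0.6, -7.6, -0.6]
width: 0.55
```

```bash
python3 - <<'E'
from h import *
print(w2b(tool()['eef_pos']))
p=snap('wrist','w7')
p=snap('top','t7')
rect(p,'tile',.024)
cv2.imwrite('pics/c7.png',cv2.resize(p['color'][130:260,300:430],None,fx=4.5,fy=4.5,interpolation=cv2.INTER_CUBIC)[:,:,::-1])
E
```

```text
t 11.35 tcp [ 0.5482 -0.0962  0.0227] yaw(x) 87.79 tilt [-0.     -0.0037 -1.    ] w 0.550 F [ 0.6277 -7.6207 -0.5974]
[-0.0227 -0.0105]
tile 0.97 [550.7303 -29.3944] [ 86.6156 101.4731] 88.6
```

View pics/w7.png

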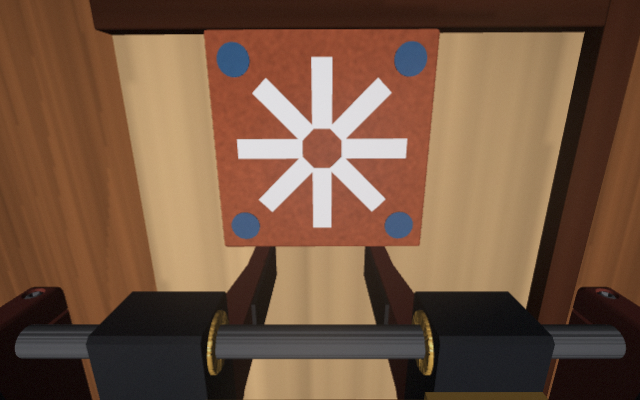

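Request:
{"method": "servo_tool", "body": {
  "steps": [
    {"ax": 0, "ay": 0, "az": 0, "x": -0.008, "y": 0, "z": 0, "jaw": 55},
    {"ax": 0, "ay": 0, "az": 0, "x": -0.004, "y": 0, "z": -0.025, "jaw": 55},
    {"ax": 0, "ay": 0, "az": 0, "x": 0, "y": 0, "z": -0.04, "jaw": 55},
    {"ax": 0, "ay": 0, "az": 0, "x": 0, "y": 0, "z": 0, "jaw": 55}
  ]
}}

```text
t: 11.9
eef_pos: [0.5511, -0.1047, 0.092]
orientation: [[0.037, 0.999, 0.008], [0.999, -0.037, -0.0], [0.0, 0.008, -1.0]]
wrist_force: [0.7, 0.3, 0.7]
width: 0.55
```

```bash
python3 - <<'E'
from h import *
print(status.observe()['joint_pos'])
plan(b2w(-.095,.047,.08),-2.2,jaw=55,rot=8.3)
E
```

```text
[ 24.1294  28.5296 -25.1369 110.5517  16.9576  44.0608 -12.67  ]
t 11.90 F [0.6644 0.2866 0.7439] from [ 0.5511 -0.1047  0.092 ] yaw 87.87 w 0.550 tilt [ 0.0078 -0.0002] rows 11 dyaw -90.07098176676124
[{"ax": 0.44, "ay": -0.04, "az": 8.19, "x": 0.006, "y": -0.0069, "z": 0.001, "jaw": 55},
 {"ax": 0, "ay": 0, "az": 8.19, "x": 0.005, "y": -0.0076, "z": 0.0011, "jaw": 55},
 {"ax": 0.01, "ay": 0, "az": 8.18, "x": 0.0038, "y": -0.0083, "z": 0.0011, "jaw": 55},
 {"ax": 0, "ay": 0, "az": 8.19, "x": 0.0026, "y": -0.0087, "z": 0.0011, "jaw": 55},
 {"ax": 0, "ay": 0, "az": 8.19, "x": 0.0013, "y": -0.009, "z": 0.0011, "jaw": 55}]
[{"ax": 0, "ay": 0, "az": 8.19, "x": 0.0001, "y": -0.0091, "z": 0.0011, "jaw": 55},
 {"ax": 0, "ay": 0, "az": 8.19, "x": -0.0013, "y": -0.009, "z": 0.0011, "jaw": 55},
 {"ax": 0, "ay": 0, "az": 8.19, "x": -0.0025, "y": -0.0088, "z": 0.0011, "jaw": 55},
 {"ax": 0, "ay": 0, "az": 8.18, "x": -0.0037, "y": -0.0083, "z": 0.0011, "jaw": 55},
 {"ax": 0, "ay": 0, "az": 8.19, "x": -0.0049, "y": -0.0077, "z": 0.0011, "jaw": 55}]
[{"ax": 0, "ay": 0, "az": 8.19, "x": -0.006, "y": -0.0069, "z": 0.0011, "jaw": 55}]
```

Request:
{"method": "servo_tool", "body": {
  "steps": [
    {"ax": 0, "ay": 0, "az": 8.2, "x": 0.006, "y": -0.007, "z": 0.001, "jaw": 55},
    {"ax": 0, "ay": 0, "az": 8.2, "x": 0.005, "y": -0.0075, "z": 0.001, "jaw": 55},
    {"ax": 0, "ay": 0, "az": 8.2, "x": 0.004, "y": -0.0085, "z": 0.001, "jaw": 55},
    {"ax": 0, "ay": 0, "az": 8.2, "x": 0.0025, "y": -0.0085, "z": 0.001, "jaw": 55},
    {"ax": 0, "ay": 0, "az": 8.2, "x": 0.0015, "y": -0.009, "z": 0.001, "jaw": 55}
  ]
}}

```text
t: 12.4
eef_pos: [0.5142, -0.0727, 0.0822]
orientation: [[0.688, 0.726, -0.0], [0.726, -0.688, 0.001], [0.0, -0.001, -1.0]]
wrist_force: [0.5, -0.0, 0.2]
width: 0.548
```

Request:
{"method": "servo_tool", "body": {
  "steps": [
    {"ax": 0, "ay": 0, "az": 8.2, "x": 0, "y": -0.009, "z": 0.001, "jaw": 55},
    {"ax": 0, "ay": 0, "az": 8.2, "x": -0.0015, "y": -0.009, "z": 0.001, "jaw": 55},
    {"ax": 0, "ay": 0, "az": 8.2, "x": -0.0025, "y": -0.009, "z": 0.001, "jaw": 55},
    {"ax": 0, "ay": 0, "az": 8.2, "x": -0.004, "y": -0.0085, "z": 0.001, "jaw": 55},
    {"ax": 0, "ay": 0, "az": 8.2, "x": -0.005, "y": -0.0075, "z": 0.001, "jaw": 55}
  ]
}}

```text
t: 12.9
eef_pos: [0.4805, -0.0416, 0.0772]
orientation: [[0.995, 0.097, -0.0], [0.097, -0.995, 0.001], [-0.0, -0.001, -1.0]]
wrist_force: [0.1, 0.6, 0.2]
width: 0.547
```

Request:
{"method": "servo_tool", "body": {
  "steps": [
    {"ax": 0, "ay": 0, "az": 8.1, "x": -0.006, "y": -0.007, "z": 0.001, "jaw": 55},
    {"ax": 0, "ay": 0, "az": 0, "x": 0, "y": 0, "z": 0, "jaw": 55},
    {"ax": 0, "ay": 0, "az": 0, "x": 0, "y": 0, "z": 0, "jaw": 55}
  ]
}}

```text
t: 13.2
eef_pos: [0.4745, -0.0357, 0.0765]
orientation: [[0.999, -0.034, 0.0], [-0.034, -0.999, 0.0], [0.0, -0.0, -1.0]]
wrist_force: [0.9, 0.7, 0.3]
width: 0.551
```

```bash
python3 - <<'E'
from h import *
print(w2b(tool()['eef_pos']))
p=snap('wrist','w8')
r=rect(p,'tile',.024)
if r: print(w2b(np.array(r[0])/1000))
plan(b2w(-.095,.047,.0225),-2.2,jaw=55,rot=8.3)
E
```

```text
t 13.20 tcp [ 0.4745 -0.0357  0.0765] yaw(x) -1.96 tilt [ 0.  0. -1.] w 0.551 F [0.9058 0.7215 0.2503]
[-0.0987  0.047 ]
tile 0.71 [552.1883 -35.5056] [100.6197 100.1209] 88.0
[-0.0211  0.0502]
t 13.30 F [-0.2145 -0.4286 -0.4936] from [ 0.4748 -0.0362  0.0766] yaw -2.07 w 0.548 tilt [0.0003 0.0001] rows 2 dyaw -0.12550105239802178
[{"ax": 0, "ay": -0.02, "az": 0.06, "x": 0.0017, "y": -0.0002, "z": 0.0271, "jaw": 55},
 {"ax": 0, "ay": 0, "az": 0.07, "x": 0.0017, "y": -0.0002, "z": 0.027, "jaw": 55}]
```

View pics/w8.png

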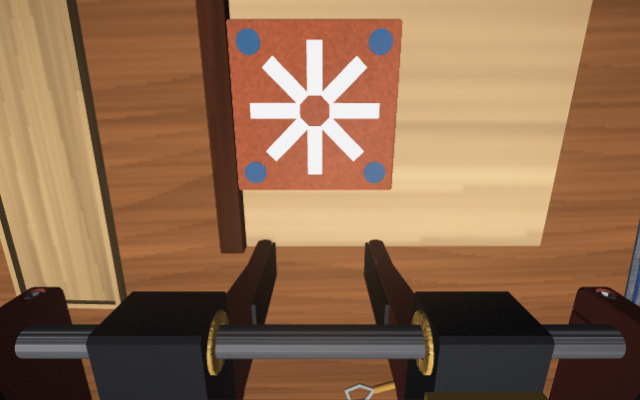

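Request:
{"method": "servo_tool", "body": {
  "steps": [
    {"ax": 0, "ay": 0, "az": 0, "x": 0.002, "y": 0, "z": 0.03, "jaw": 55},
    {"ax": 0, "ay": 0, "az": 0, "x": 0, "y": 0, "z": 0.02, "jaw": 55},
    {"ax": 0, "ay": 0, "az": 0, "x": 0, "y": 0, "z": 0.004, "jaw": 55},
    {"ax": 0, "ay": 0, "az": 0, "x": 0.006, "y": 0, "z": 0, "jaw": 55},
    {"ax": 0, "ay": 0, "az": 0, "x": 0.01, "y": 0, "z": 0, "jaw": 55}
  ]
}}

```text
t: 13.8
eef_pos: [0.4929, -0.037, 0.0233]
orientation: [[0.999, -0.039, 0.0], [-0.039, -0.999, -0.0], [0.0, 0.0, -1.0]]
wrist_force: [-0.7, -0.1, -0.8]
width: 0.549
```

Request:
{"method": "servo_tool", "body": {
  "steps": [
    {"ax": 0, "ay": 0, "az": 0, "x": 0.01, "y": 0, "z": 0, "jaw": 55},
    {"ax": 0, "ay": 0, "az": 0, "x": 0.01, "y": 0, "z": 0, "jaw": 55},
    {"ax": 0, "ay": 0, "az": 0, "x": 0.01, "y": 0, "z": 0, "jaw": 55},
    {"ax": 0, "ay": 0, "az": 0, "x": 0.01, "y": 0, "z": 0, "jaw": 55},
    {"ax": 0, "ay": 0, "az": 0, "x": 0.01, "y": 0, "z": 0, "jaw": 55}
  ]
}}

```text
t: 14.3
eef_pos: [0.5432, -0.0387, 0.0228]
orientation: [[0.999, -0.039, 0.0], [-0.039, -0.999, -0.0], [0.0, 0.0, -1.0]]
wrist_force: [-1.2, 0.5, 0.8]
width: 0.55
```

```bash
python3 - <<'E'
from h import *
print(w2b(tool()['eef_pos']))
E
```

```text
t 14.30 tcp [ 0.5432 -0.0387  0.0228] yaw(x) -2.22 tilt [ 0. -0. -1.] w 0.550 F [-1.226   0.5243  0.7853]
[-0.0299  0.0467]
```

Request:
{"method": "servo_tool", "body": {
  "steps": [
    {"ax": 0, "ay": 0, "az": 0, "x": 0.008, "y": 0, "z": 0, "jaw": 55},
    {"ax": 0, "ay": 0, "az": 0, "x": 0.004, "y": 0, "z": 0, "jaw": 55},
    {"ax": 0, "ay": 0, "az": 0, "x": 0.003, "y": 0, "z": 0, "jaw": 55},
    {"ax": 0, "ay": 0, "az": 0, "x": 0.002, "y": 0, "z": 0, "jaw": 55},
    {"ax": 0, "ay": 0, "az": 0, "x": 0.001, "y": 0, "z": 0, "jaw": 55}
  ]
}}

```text
t: 14.8
eef_pos: [0.5584, -0.0393, 0.0223]
orientation: [[0.999, -0.039, -0.004], [-0.039, -0.999, -0.0], [-0.004, 0.0, -1.0]]
wrist_force: [-7.8, 0.7, 5.7]
width: 0.553
```

Request:
{"method": "servo_tool", "body": {
  "steps": [
    {"ax": 0, "ay": 0, "az": 0, "x": 0.002, "y": 0, "z": 0, "jaw": 55},
    {"ax": 0, "ay": 0, "az": 0, "x": 0.002, "y": 0, "z": 0, "jaw": 55},
    {"ax": 0, "ay": 0, "az": 0, "x": 0, "y": 0, "z": 0, "jaw": 55}
  ]
}}

```text
t: 15.1
eef_pos: [0.5586, -0.0395, 0.0216]
orientation: [[0.999, -0.038, -0.011], [-0.038, -0.999, -0.0], [-0.011, 0.001, -1.0]]
wrist_force: [-13.5, 1.7, 9.6]
width: 0.548
```

```bash
python3 - <<'E'
from h import *
print(w2b(tool()['eef_pos']))
p=snap('wrist','w9')
cv2.imwrite('pics/c9.png',cv2.resize(p['color'][0:260,150:500],None,fx=2.2,fy=2.2,interpolation=cv2.INTER_CUBIC)[:,:,::-1])
E
```

```text
t 15.10 tcp [ 0.5586 -0.0395  0.0216] yaw(x) -2.20 tilt [-0.0112 -0.0004 -0.9999] w 0.548 F [-13.5081   1.7001   9.6438]
[-0.0145  0.0465]
```

View pics/c9.png

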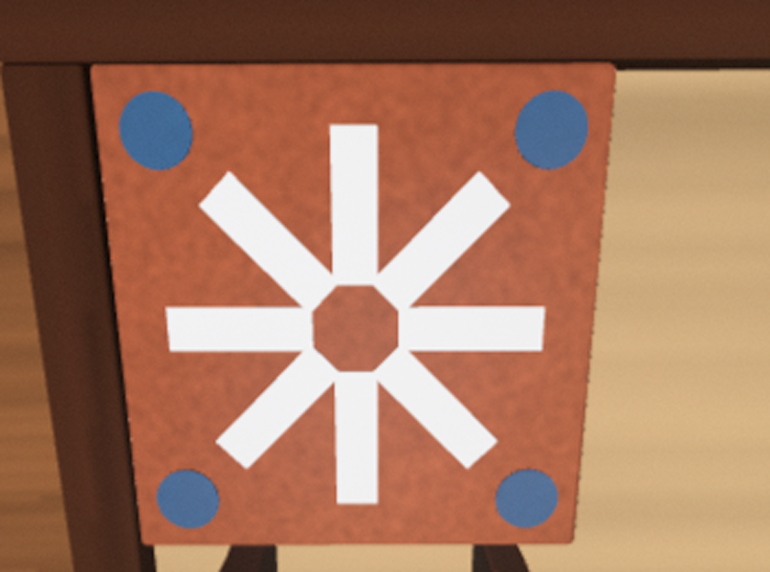

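Request:
{"method": "servo_tool", "body": {
  "steps": [
    {"ax": 0, "ay": 0, "az": 0, "x": -0.01, "y": 0, "z": 0, "jaw": 55},
    {"ax": 0, "ay": 0, "az": 0, "x": -0.004, "y": 0, "z": -0.03, "jaw": 55},
    {"ax": 0, "ay": 0, "az": 0, "x": 0, "y": 0, "z": -0.05, "jaw": 55},
    {"ax": 0, "ay": 0, "az": 0, "x": 0, "y": 0.03, "z": -0.04, "jaw": 55},
    {"ax": 0, "ay": 0, "az": 0, "x": 0, "y": 0.045, "z": -0.02, "jaw": 55}
  ]
}}

```text
t: 15.65
eef_pos: [0.5504, -0.1118, 0.167]
orientation: [[0.999, -0.033, 0.008], [-0.033, -0.999, 0.001], [0.008, -0.001, -1.0]]
wrist_force: [0.6, -0.3, -0.2]
width: 0.549
```

```bash
python3 - <<'E'
from h import *
print(status.observe()['joint_pos'])
p=snap('top','t9')
cv2.imwrite('pics/c10.png',cv2.resize(p['color'][130:260,300:430],None,fx=4.5,fy=4.5,interpolation=cv2.INTER_CUBIC)[:,:,::-1])
plan([.56,-.316,.19],-10,jaw=55,rot=8.3)
E
```

```text
[  7.9858  20.6528  -3.4983 108.6094   1.5035  50.3237 -88.1205]
t 15.70 F [-0.2793 -7.0745  2.3516] from [ 0.55   -0.1239  0.169 ] yaw -2.61 w 0.549 tilt [ 0.0104 -0.0059] rows 5 dyaw -7.387566620936724
[{"ax": 0.3, "ay": -0.61, "az": 1.48, "x": 0.0038, "y": 0.0383, "z": -0.0039, "jaw": 55},
 {"ax": 0, "ay": 0, "az": 1.47, "x": 0.0047, "y": 0.0382, "z": -0.0042, "jaw": 55},
 {"ax": 0, "ay": 0, "az": 1.48, "x": 0.0057, "y": 0.038, "z": -0.0042, "jaw": 55},
 {"ax": 0, "ay": 0, "az": 1.48, "x": 0.0067, "y": 0.0379, "z": -0.0042, "jaw": 55},
 {"ax": 0, "ay": -0.01, "az": 1.48, "x": 0.0078, "y": 0.0377, "z": -0.0042, "jaw": 55}]
```

View pics/c10.png

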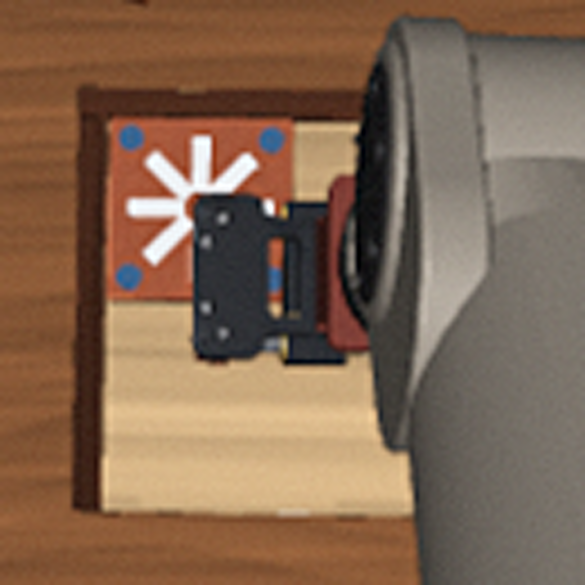

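```bash
python3 - <<'E'
from h import *
plan([.623,-.316,.19],162,jaw=55,rot=8.4)
E
```

```text
t 15.70 F [-0.2793 -7.0745  2.3516] from [ 0.55   -0.1239  0.169 ] yaw -2.61 w 0.549 tilt [ 0.0104 -0.0059] rows 20 dyaw 164.6124333790633
[{"ax": 0.35, "ay": -0.59, "az": -8.23, "x": 0.0041, "y": 0.0094, "z": -0.001, "jaw": 55},
 {"ax": 0, "ay": 0, "az": -8.23, "x": 0.0027, "y": 0.0099, "z": -0.001, "jaw": 55},
 {"ax": 0, "ay": 0, "az": -8.23, "x": 0.0012, "y": 0.0102, "z": -0.001, "jaw": 55},
 {"ax": 0, "ay": 0, "az": -8.23, "x": -0.0002, "y": 0.0103, "z": -0.0011, "jaw": 55},
 {"ax": 0, "ay": 0, "az": -8.23, "x": -0.0017, "y": 0.0101, "z": -0.001, "jaw": 55}]
[{"ax": 0, "ay": 0, "az": -8.24, "x": -0.0031, "y": 0.0098, "z": -0.0011, "jaw": 55},
 {"ax": 0, "ay": 0, "az": -8.23, "x": -0.0045, "y": 0.0092, "z": -0.001, "jaw": 55},
 {"ax": 0, "ay": 0, "az": -8.23, "x": -0.0058, "y": 0.0085, "z": -0.0011, "jaw": 55},
 {"ax": 0, "ay": 0, "az": -8.23, "x": -0.0069, "y": 0.0076, "z": -0.001, "jaw": 55},
 {"ax": 0, "ay": 0, "az": -8.23, "x": -0.008, "y": 0.0065, "z": -0.0011, "jaw": 55}]
[{"ax": 0, "ay": 0, "az": -8.23, "x": -0.0088, "y": 0.0053, "z": -0.001, "jaw": 55},
 {"ax": 0, "ay": 0, "az": -8.23, "x": -0.0095, "y": 0.004, "z": -0.0011, "jaw": 55},
 {"ax": 0, "ay": 0, "az": -8.23, "x": -0.0099, "y": 0.0026, "z": -0.001, "jaw": 55},
 {"ax": 0, "ay": 0, "az": -8.23, "x": -0.0102, "y": 0.0012, "z": -0.0011, "jaw": 55},
 {"ax": 0, "ay": 0, "az": -8.23, "x": -0.0103, "y": -0.0003, "z": -0.001, "jaw": 55}]
[{"ax": 0, "ay": 0, "az": -8.23, "x": -0.0101, "y": -0.0018, "z": -0.0011, "jaw": 55},
 {"ax": 0, "ay": 0, "az": -8.23, "x": -0.0098, "y": -0.0032, "z": -0.001, "jaw": 55},
 {"ax": 0, "ay": 0, "az": -8.23, "x": -0.0092, "y": -0.0046, "z": -0.0011, "jaw": 55},
 {"ax": 0, "ay": 0, "az": -8.23, "x": -0.0084, "y": -0.0059, "z": -0.001, "jaw": 55},
 {"ax": 0, "ay": 0, "az": -8.23, "x": -0.0076, "y": -0.007, "z": -0.0011, "jaw": 55}]
```

Request:
{"method": "servo_tool", "body": {
  "steps": [
    {"ax": 0, "ay": 0, "az": -8.2, "x": 0.004, "y": 0.0095, "z": -0.001, "jaw": 55},
    {"ax": 0, "ay": 0, "az": -8.2, "x": 0.0025, "y": 0.01, "z": -0.001, "jaw": 55},
    {"ax": 0, "ay": 0, "az": -8.2, "x": 0.001, "y": 0.01, "z": -0.001, "jaw": 55},
    {"ax": 0, "ay": 0, "az": -8.2, "x": 0, "y": 0.0105, "z": -0.001, "jaw": 55},
    {"ax": 0, "ay": 0, "az": -8.2, "x": -0.0015, "y": 0.01, "z": -0.001, "jaw": 55}
  ]
}}

```text
t: 16.2
eef_pos: [0.5662, -0.1623, 0.1677]
orientation: [[0.776, 0.63, 0.002], [0.63, -0.776, -0.0], [0.001, 0.001, -1.0]]
wrist_force: [0.7, -0.7, -0.3]
width: 0.551
```

Request:
{"method": "servo_tool", "body": {
  "steps": [
    {"ax": 0, "ay": 0, "az": -8.2, "x": -0.003, "y": 0.01, "z": -0.001, "jaw": 55},
    {"ax": 0, "ay": 0, "az": -8.2, "x": -0.0045, "y": 0.009, "z": -0.001, "jaw": 55},
    {"ax": 0, "ay": 0, "az": -8.2, "x": -0.006, "y": 0.0085, "z": -0.001, "jaw": 55},
    {"ax": 0, "ay": 0, "az": -8.2, "x": -0.007, "y": 0.0075, "z": -0.001, "jaw": 55},
    {"ax": 0, "ay": 0, "az": -8.2, "x": -0.008, "y": 0.0065, "z": -0.001, "jaw": 55}
  ]
}}

```text
t: 16.7
eef_pos: [0.5844, -0.2105, 0.1726]
orientation: [[0.172, 0.985, 0.001], [0.985, -0.172, -0.0], [-0.0, 0.001, -1.0]]
wrist_force: [-0.2, 0.9, -0.5]
width: 0.55
```

Request:
{"method": "servo_tool", "body": {
  "steps": [
    {"ax": 0, "ay": 0, "az": -8.2, "x": -0.009, "y": 0.0055, "z": -0.001, "jaw": 55},
    {"ax": 0, "ay": 0, "az": -8.2, "x": -0.0095, "y": 0.004, "z": -0.001, "jaw": 55},
    {"ax": 0, "ay": 0, "az": -8.2, "x": -0.01, "y": 0.0025, "z": -0.001, "jaw": 55},
    {"ax": 0, "ay": 0, "az": -8.2, "x": -0.01, "y": 0.001, "z": -0.001, "jaw": 55},
    {"ax": 0, "ay": 0, "az": -8.2, "x": -0.0105, "y": 0, "z": -0.001, "jaw": 55}
  ]
}}

```text
t: 17.2
eef_pos: [0.6028, -0.2588, 0.1775]
orientation: [[-0.516, 0.856, 0.001], [0.856, 0.516, -0.0], [-0.001, 0.001, -1.0]]
wrist_force: [0.7, 0.2, 0.5]
width: 0.551
```

Request:
{"method": "servo_tool", "body": {
  "steps": [
    {"ax": 0, "ay": 0, "az": -8.2, "x": -0.01, "y": -0.002, "z": -0.001, "jaw": 55},
    {"ax": 0, "ay": 0, "az": -8.2, "x": -0.01, "y": -0.003, "z": -0.001, "jaw": 55},
    {"ax": 0, "ay": 0, "az": -8.2, "x": -0.009, "y": -0.0045, "z": -0.001, "jaw": 55},
    {"ax": 0, "ay": 0, "az": -8.2, "x": -0.0085, "y": -0.006, "z": -0.001, "jaw": 55},
    {"ax": 0, "ay": 0, "az": -8.2, "x": -0.0075, "y": -0.007, "z": -0.001, "jaw": 55}
  ]
}}

```text
t: 17.7
eef_pos: [0.621, -0.3069, 0.1825]
orientation: [[-0.951, 0.308, 0.001], [0.308, 0.951, -0.0], [-0.001, 0.0, -1.0]]
wrist_force: [0.7, 0.6, -0.1]
width: 0.55
```

Request:
{"method": "servo_tool", "body": {
  "steps": [
    {"ax": 0, "ay": 0, "az": 0, "x": 0, "y": 0, "z": 0, "jaw": 55},
    {"ax": 0, "ay": 0, "az": 0, "x": 0, "y": 0, "z": 0, "jaw": 55}
  ]
}}

```text
t: 17.9
eef_pos: [0.6205, -0.3061, 0.1823]
orientation: [[-0.948, 0.317, 0.0], [0.317, 0.948, 0.001], [-0.0, 0.001, -1.0]]
wrist_force: [-0.3, 0.2, 0.6]
width: 0.553
```

```bash
python3 - <<'E'
from h import *
s=tool(); print(s['joint_pos'])
p=snap('wrist','w11')
rect(p,'timer',.03); rect(p,'key',.061)
cv2.imwrite('pics/c11.png',cv2.resize(p['color'][150:340,200:440],None,fx=3.2,fy=3.2,interpolation=cv2.INTER_CUBIC)[:,:,::-1])
p=snap('top','t11')
cv2.imwrite('pics/c11b.png',cv2.resize(p['color'][130:260,300:430],None,fx=4.5,fy=4.5,interpolation=cv2.INTER_CUBIC)[:,:,::-1])
E
```

```text
t 17.90 tcp [ 0.6205 -0.3061  0.1823] yaw(x) 161.52 tilt [ 0.0004  0.0005 -1.    ] w 0.553 F [-0.3328  0.2483  0.619 ]
[ 44.2744  35.623  -34.9348  87.2712  21.7466  63.9894  76.2893]
timer 0.67 [ 625.2244 -320.7811] [71.7626 74.9761] 36.9
key 0.84 [ 622.9298 -317.4361] [50.8104 44.0642] 17.1
```

View pics/c11.png

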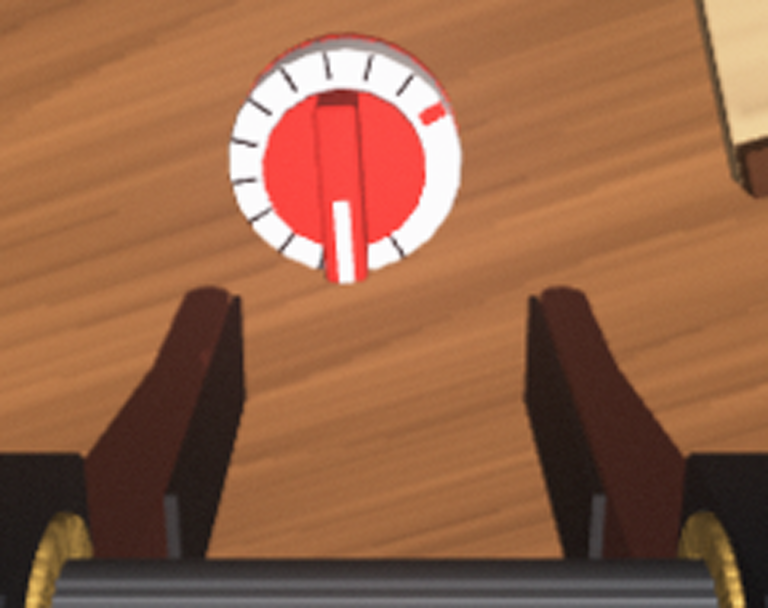

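View pics/c11b.png

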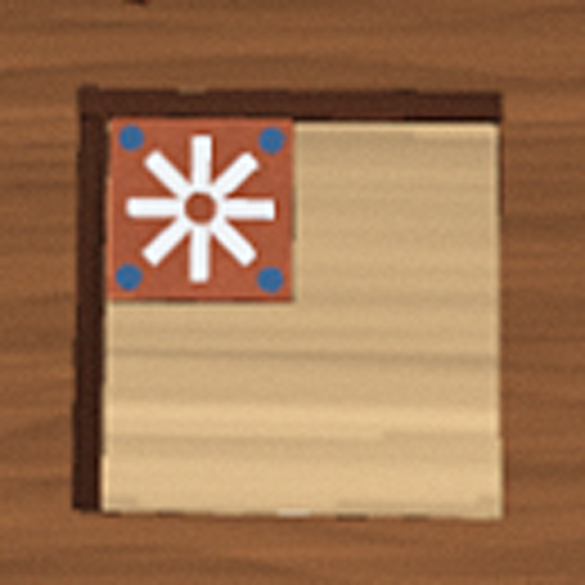

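```bash
cat > tim.py <<'E'
from h import *
def ana(p,ptr,far,red,first,o=(200,150),k=3.2):
    f=lambda q:[q[0]/k+o[0],q[1]/k+o[1]]
    B=bp(p,[f(ptr),f(far)],.061)[:,:2]; M=bp(p,[f(red),f(first)],.030)[:,:2]
    c=B.mean(0); d=B[0]-B[1]
    yb=np.degrees(np.arctan2(d[1],d[0]))
    ym=[np.degrees(np.arctan2(*(m-c)[::-1])) for m in M]
    print('grip centre',c,'len',np.linalg.norm(d),'bar yaw',yb,'red,first yaw',ym,'key deg',(ym[1]-yb)%360,(ym[0]-yb+270)%360, 'to go cw',(yb-ym[0])%360)
E
python3 - <<'E'
from tim import *
p=snap('wrist')
ana(p,(346,280),(337,103),(432,114),(398,248))
plan([.6225,-.3165,.05],162)
E
```

```text
grip centre [ 0.6275 -0.3205] len 0.05180651997053757 bar yaw -16.160528344976363 red,first yaw [np.float64(101.63232989061842), np.float64(11.55021715490998)] key deg 27.710745499886343 27.792858235594792 to go cw 242.2071417644052
t 18.15 F [-0.4186 -0.0381 -0.2094] from [ 0.6207 -0.3055  0.1828] yaw 161.75 w 0.552 tilt [ 0.0001 -0.0002] rows 3 dyaw 0.24630057021818175
[{"ax": -0.01, "ay": 0.01, "az": -0.08, "x": -0.0017, "y": -0.0033, "z": 0.0443, "jaw": 100},
 {"ax": 0, "ay": 0, "az": -0.08, "x": -0.0017, "y": -0.0033, "z": 0.0442, "jaw": 100},
 {"ax": 0, "ay": 0, "az": -0.09, "x": -0.0018, "y": -0.0032, "z": 0.0443, "jaw": 100}]
```

```bash
python3 - <<'E'
from h import *
plan([.627,-.320,.095],163.8,jaw=55)
E
```

```text
t 18.15 F [-0.4186 -0.0381 -0.2094] from [ 0.6207 -0.3055  0.1828] yaw 161.75 w 0.552 tilt [ 0.0001 -0.0002] rows 2 dyaw 2.046300570218193
[{"ax": -0.01, "ay": 0.01, "az": -1.02, "x": -0.0053, "y": -0.0059, "z": 0.0439, "jaw": 55},
 {"ax": 0, "ay": 0, "az": -1.03, "x": -0.0051, "y": -0.0059, "z": 0.0439, "jaw": 55}]
```

Request:
{"method": "servo_tool", "body": {
  "steps": [
    {"ax": 0, "ay": 0, "az": -1, "x": -0.005, "y": -0.006, "z": 0.044, "jaw": 55},
    {"ax": 0, "ay": 0, "az": -1, "x": -0.005, "y": -0.006, "z": 0.044, "jaw": 55},
    {"ax": 0, "ay": 0, "az": 0, "x": 0, "y": 0, "z": 0, "jaw": 55},
    {"ax": 0, "ay": 0, "az": 0, "x": 0, "y": 0, "z": 0, "jaw": 55}
  ]
}}

```text
t: 18.55
eef_pos: [0.6263, -0.3201, 0.0948]
orientation: [[-0.96, 0.28, -0.001], [0.28, 0.96, 0.001], [0.001, 0.001, -1.0]]
wrist_force: [-0.4, 0.2, -0.1]
width: 0.548
```

```bash
python3 - <<'E'
from h import *
plan([.627,-.320,.048],163.8,jaw=55)
p=snap('wrist','w12')
E
```

```text
t 18.55 F [-0.3637  0.2211 -0.1251] from [ 0.6263 -0.3201  0.0948] yaw 163.73 w 0.548 tilt [-0.001  0.001] rows 1 dyaw 0.0664190380779246
[{"ax": 0.04, "ay": -0.07, "az": -0.07, "x": -0.0007, "y": 0.0003, "z": 0.0468, "jaw": 55}]
```

View pics/w12.png

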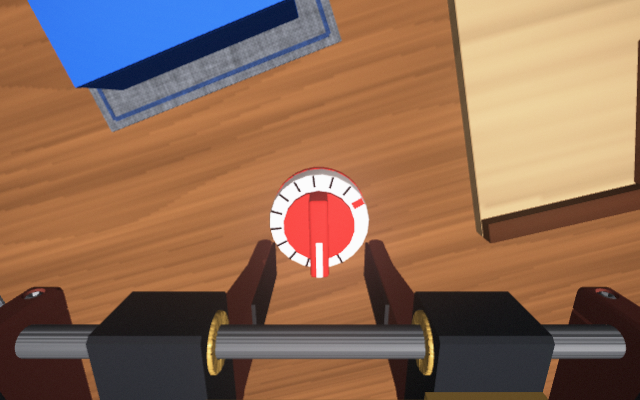

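Request:
{"method": "servo_tool", "body": {
  "newtons": 30,
  "steps": [
    {"ax": 0, "ay": 0, "az": 0, "x": -0.0005, "y": 0, "z": 0.03, "jaw": 55},
    {"ax": 0, "ay": 0, "az": 0, "x": 0, "y": 0, "z": 0.0165, "jaw": 45},
    {"ax": 0, "ay": 0, "az": 0, "x": 0, "y": 0, "z": 0, "jaw": 0},
    {"ax": 0, "ay": 0, "az": 0, "x": 0, "y": 0, "z": 0, "jaw": 0},
    {"ax": 0, "ay": 0, "az": 0, "x": 0, "y": 0, "z": 0, "jaw": 0}
  ]
}}

```text
t: 19.1
eef_pos: [0.628, -0.321, 0.0499]
orientation: [[-0.96, 0.279, 0.002], [0.279, 0.96, -0.001], [-0.002, -0.0, -1.0]]
wrist_force: [0.1, -0.4, -0.5]
width: 0.223
```

Request:
{"method": "servo_tool", "body": {
  "newtons": 30,
  "steps": [
    {"ax": 0, "ay": 0, "az": 0, "x": 0, "y": 0, "z": 0, "jaw": 0},
    {"ax": 0, "ay": 0, "az": 0, "x": 0, "y": 0, "z": 0, "jaw": 0},
    {"ax": 0, "ay": 0, "az": 0, "x": 0, "y": 0, "z": 0, "jaw": 0}
  ]
}}

```text
t: 19.4
eef_pos: [0.6277, -0.3213, 0.0496]
orientation: [[-0.96, 0.28, 0.002], [0.28, 0.96, -0.001], [-0.002, -0.0, -1.0]]
wrist_force: [-1.1, 0.0, 6.8]
width: 0.136
```

Request:
{"method": "servo_tool", "body": {
  "steps": [
    {"ax": 0, "ay": 0, "az": 6, "x": 0, "y": 0, "z": 0, "jaw": 0},
    {"ax": 0, "ay": 0, "az": 6, "x": 0, "y": 0, "z": 0, "jaw": 0},
    {"ax": 0, "ay": 0, "az": 6, "x": 0, "y": 0, "z": 0, "jaw": 0},
    {"ax": 0, "ay": 0, "az": 6, "x": 0, "y": 0, "z": 0, "jaw": 0},
    {"ax": 0, "ay": 0, "az": 6, "x": 0, "y": 0, "z": 0, "jaw": 0}
  ]
}}

```text
t: 19.9
eef_pos: [0.6275, -0.3217, 0.0496]
orientation: [[-0.689, 0.725, 0.001], [0.725, 0.689, -0.001], [-0.002, 0.0, -1.0]]
wrist_force: [-1.3, -0.3, 6.1]
width: 0.136
```

```bash
python3 - <<'E'
from h import *
s=tool(); print(s['joint_pos'],s['ft_torque'])
E
```

```text
t 19.90 tcp [ 0.6275 -0.3217  0.0496] yaw(x) 133.51 tilt [ 0.0014 -0.0014 -1.    ] w 0.136 F [-1.305  -0.2682  6.0721]
[ 38.5057  43.1538 -24.8163  90.4558  21.7034  51.1153  49.3779] [-0.1651  0.2005 -0.0009]
```

Request:
{"method": "servo_tool", "body": {
  "steps": [
    {"ax": 0, "ay": 0, "az": 8, "x": 0, "y": 0, "z": 0, "jaw": 0},
    {"ax": 0, "ay": 0, "az": 8, "x": 0, "y": 0, "z": 0, "jaw": 0},
    {"ax": 0, "ay": 0, "az": 8, "x": 0, "y": 0, "z": 0, "jaw": 0},
    {"ax": 0, "ay": 0, "az": 8, "x": 0, "y": 0, "z": 0, "jaw": 0},
    {"ax": 0, "ay": 0, "az": 8, "x": 0, "y": 0, "z": 0, "jaw": 0}
  ]
}}

```text
t: 20.4
eef_pos: [0.627, -0.3219, 0.0496]
orientation: [[-0.06, 0.998, 0.001], [0.998, 0.06, -0.001], [-0.002, 0.001, -1.0]]
wrist_force: [-1.8, -1.3, 6.7]
width: 0.137
```

Request:
{"method": "servo_tool", "body": {
  "steps": [
    {"ax": 0, "ay": 0, "az": 8, "x": 0, "y": 0, "z": 0, "jaw": 0},
    {"ax": 0, "ay": 0, "az": 8, "x": 0, "y": 0, "z": 0, "jaw": 0},
    {"ax": 0, "ay": 0, "az": 8, "x": 0, "y": 0, "z": 0, "jaw": 0},
    {"ax": 0, "ay": 0, "az": 8, "x": 0, "y": 0, "z": 0, "jaw": 0},
    {"ax": 0, "ay": 0, "az": 8, "x": 0, "y": 0, "z": 0, "jaw": 0}
  ]
}}

```text
t: 20.9
eef_pos: [0.6265, -0.3218, 0.0496]
orientation: [[0.596, 0.803, -0.0], [0.803, -0.596, -0.001], [-0.001, 0.0, -1.0]]
wrist_force: [-4.2, -0.2, 7.2]
width: 0.135
```

Request:
{"method": "servo_tool", "body": {
  "steps": [
    {"ax": 0, "ay": 0, "az": 8, "x": 0, "y": 0, "z": 0, "jaw": 0},
    {"ax": 0, "ay": 0, "az": 8, "x": 0, "y": 0, "z": 0, "jaw": 0},
    {"ax": 0, "ay": 0, "az": 8, "x": 0, "y": 0, "z": 0, "jaw": 0},
    {"ax": 0, "ay": 0, "az": 8, "x": 0, "y": 0, "z": 0, "jaw": 0},
    {"ax": 0, "ay": 0, "az": 8, "x": 0, "y": 0, "z": 0, "jaw": 0}
  ]
}}

```text
t: 21.4
eef_pos: [0.6262, -0.3213, 0.0496]
orientation: [[0.973, 0.232, -0.001], [0.232, -0.973, -0.0], [-0.001, -0.0, -1.0]]
wrist_force: [-5.3, 0.9, 10.3]
width: 0.13
```

```bash
python3 - <<'E'
from h import *
s=tool(); print(s['joint_pos'],s['ft_torque'])
p=snap('wrist','w13')
E
```

```text
t 21.40 tcp [ 0.6262 -0.3213  0.0496] yaw(x) 13.43 tilt [-0.0009 -0.0001 -1.    ] w 0.130 F [-5.3336  0.8643 10.3259]
[ 18.9994  40.8608   4.5746  92.1351  -4.0427  47.2108 -51.3558] [0.242  1.2479 0.0425]
```

View pics/w13.png

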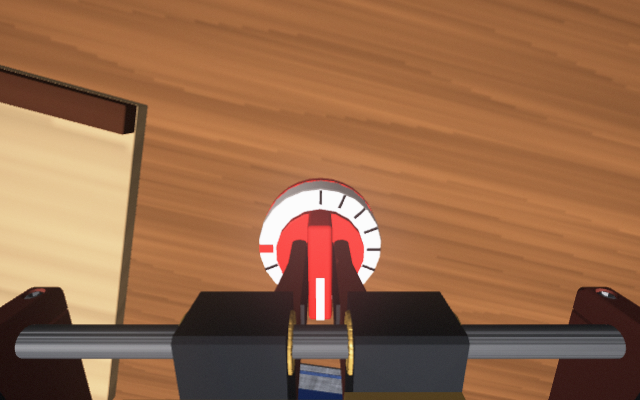

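Request:
{"method": "servo_tool", "body": {
  "steps": [
    {"ax": 0, "ay": 0, "az": 8, "x": 0, "y": 0, "z": 0, "jaw": 0},
    {"ax": 0, "ay": 0, "az": 8, "x": 0, "y": 0, "z": 0, "jaw": 0},
    {"ax": 0, "ay": 0, "az": 8, "x": 0, "y": 0, "z": 0, "jaw": 0},
    {"ax": 0, "ay": 0, "az": 8, "x": 0, "y": 0, "z": 0, "jaw": 0},
    {"ax": 0, "ay": 0, "az": 8, "x": 0, "y": 0, "z": 0, "jaw": 0}
  ]
}}

```text
t: 21.95
eef_pos: [0.6263, -0.3208, 0.0496]
orientation: [[0.894, -0.447, -0.001], [-0.447, -0.894, 0.001], [-0.001, -0.0, -1.0]]
wrist_force: [-5.2, 1.4, 9.6]
width: 0.134
```

Request:
{"method": "servo_tool", "body": {
  "steps": [
    {"ax": 0, "ay": 0, "az": 8, "x": 0, "y": 0, "z": 0, "jaw": 0},
    {"ax": 0, "ay": 0, "az": 8, "x": 0, "y": 0, "z": 0, "jaw": 0},
    {"ax": 0, "ay": 0, "az": 8, "x": 0, "y": 0, "z": 0, "jaw": 0},
    {"ax": 0, "ay": 0, "az": 8, "x": 0, "y": 0, "z": 0, "jaw": 0},
    {"ax": 0, "ay": 0, "az": 8, "x": 0, "y": 0, "z": 0, "jaw": 0}
  ]
}}

```text
t: 22.45
eef_pos: [0.6266, -0.3204, 0.0496]
orientation: [[0.398, -0.917, -0.0], [-0.917, -0.398, 0.001], [-0.001, -0.0, -1.0]]
wrist_force: [-4.0, 1.9, 9.3]
width: 0.136
```

Request:
{"method": "servo_tool", "body": {
  "steps": [
    {"ax": 0, "ay": 0, "az": 8, "x": 0, "y": 0, "z": 0, "jaw": 0},
    {"ax": 0, "ay": 0, "az": 5, "x": 0, "y": 0, "z": 0, "jaw": 0},
    {"ax": 0, "ay": 0, "az": 0, "x": 0, "y": 0, "z": 0, "jaw": 0}
  ]
}}

```text
t: 22.75
eef_pos: [0.6268, -0.3203, 0.0496]
orientation: [[0.185, -0.983, -0.0], [-0.983, -0.185, 0.001], [-0.001, 0.0, -1.0]]
wrist_force: [-4.5, 3.4, 12.7]
width: 0.134
```

```bash
python3 - <<'E'
from h import *
s=tool(); print(s['joint_pos'],s['ft_torque'])
p=snap('wrist','w14')
cv2.imwrite('pics/c14.png',cv2.resize(p['color'][150:340,200:440],None,fx=3.2,fy=3.2,interpolation=cv2.INTER_CUBIC)[:,:,::-1])
E
```

```text
t 22.75 tcp [ 0.6268 -0.3203  0.0496] yaw(x) -79.34 tilt [-0.0003  0.001  -1.    ] w 0.134 F [-4.5409  3.4042 12.7298]
[   3.547    44.1129   28.1894   93.343   -25.8153   49.1855 -127.1865] [0.7591 0.992  0.0153]
```

View pics/c14.png

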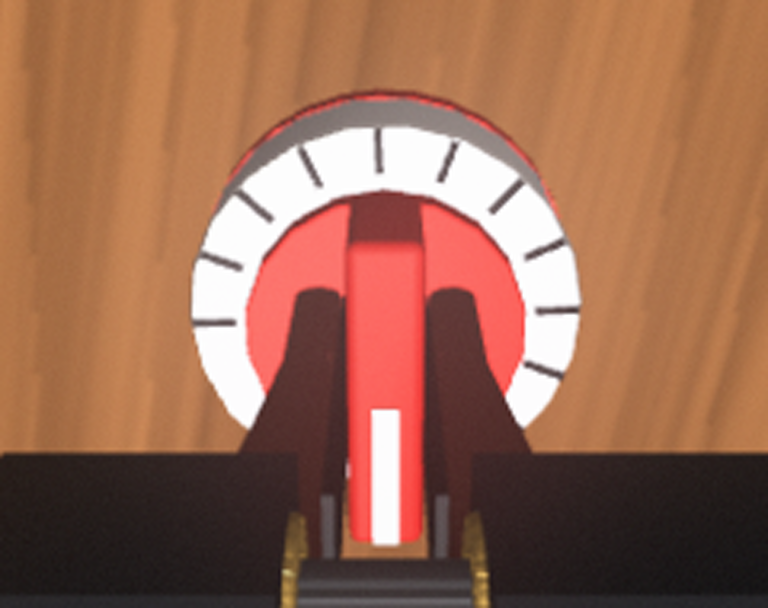

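Request:
{"method": "servo_tool", "body": {
  "newtons": 30,
  "steps": [
    {"ax": 0, "ay": 0, "az": 2, "x": 0, "y": 0, "z": 0, "jaw": 0},
    {"ax": 0, "ay": 0, "az": 0, "x": 0, "y": 0, "z": 0, "jaw": 0},
    {"ax": 0, "ay": 0, "az": 0, "x": 0, "y": 0, "z": 0, "jaw": 30},
    {"ax": 0, "ay": 0, "az": 0, "x": 0, "y": 0, "z": 0, "jaw": 55},
    {"ax": 0, "ay": 0, "az": 0, "x": 0, "y": 0, "z": -0.02, "jaw": 55}
  ]
}}

```text
t: 23.3
eef_pos: [0.6253, -0.3193, 0.0655]
orientation: [[0.153, -0.988, -0.005], [-0.988, -0.153, 0.003], [-0.003, 0.004, -1.0]]
wrist_force: [-0.9, 0.5, 0.1]
width: 0.366
```

Request:
{"method": "servo_tool", "body": {
  "steps": [
    {"ax": 0, "ay": 0, "az": 0, "x": 0, "y": 0, "z": -0.04, "jaw": 55},
    {"ax": 0, "ay": 0, "az": 0, "x": 0, "y": 0, "z": -0.05, "jaw": 55},
    {"ax": 0, "ay": 0, "az": 0, "x": -0.02, "y": 0, "z": -0.02, "jaw": 55},
    {"ax": 0, "ay": 0, "az": 0, "x": 0, "y": 0, "z": 0, "jaw": 55},
    {"ax": 0, "ay": 0, "az": 0, "x": 0, "y": 0, "z": 0, "jaw": 55}
  ]
}}

```text
t: 23.8
eef_pos: [0.624, -0.3003, 0.1777]
orientation: [[0.154, -0.988, -0.0], [-0.988, -0.154, 0.001], [-0.001, -0.0, -1.0]]
wrist_force: [0.0, 0.0, -1.7]
width: 0.546
```

```bash
python3 - <<'E'
from h import *
tool()
p=snap('wrist','w15')
cv2.imwrite('pics/c15.png',cv2.resize(p['color'][130:300,220:420],None,fx=3.6,fy=3.6,interpolation=cv2.INTER_CUBIC)[:,:,::-1])
p=snap('top','t15')
E
```

```text
t 23.80 tcp [ 0.624  -0.3003  0.1777] yaw(x) -81.15 tilt [-0.      0.0006 -1.    ] w 0.546 F [ 0.0259  0.0319 -1.6866]
```

View pics/c15.png

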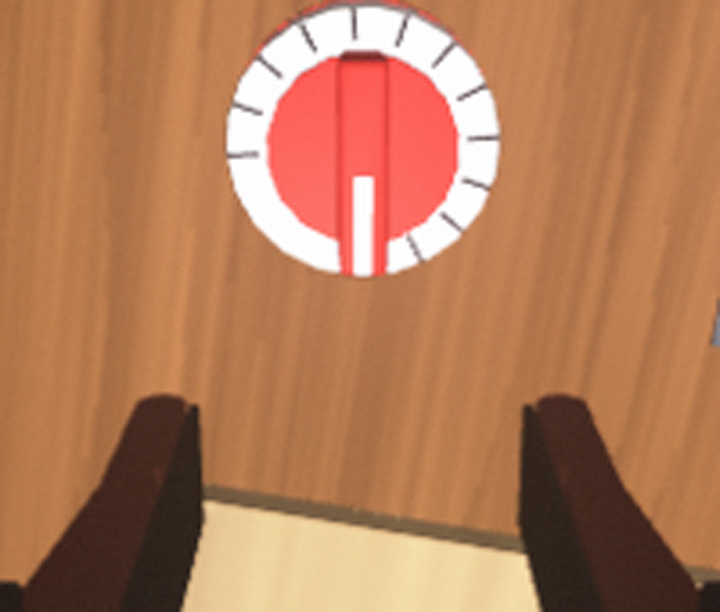

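View pics/t15.png

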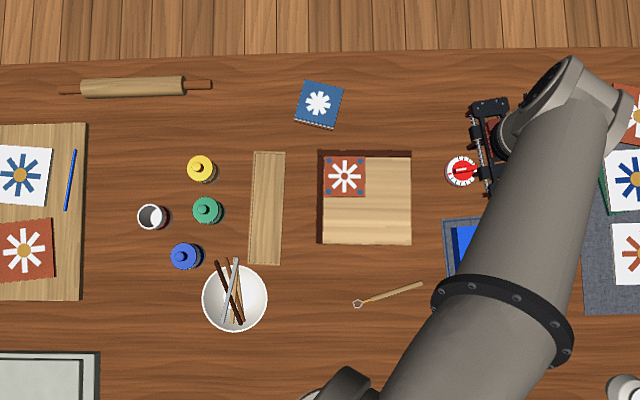

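```bash
python3 - <<'E'
from h import *
p=snap('wrist')
k=3.6;f=lambda L:[[a/k+220,b/k+130] for a,b in L]
M=bp(p,f([(243,155),(247,108),(271,67),(309,38),(354,24),(403,30),(443,56),(471,94),(482,138),(475,184),(452,221),(415,248)]),.030)[:,:2]
idx=np.arange(12)
from scipy.optimize import least_squares
def r(v):
    a=v[3]-np.radians(22.5)*idx
    return (np.c_[v[0]+v[2]*np.cos(a),v[1]+v[2]*np.sin(a)]-M).ravel()
s=least_squares(r,[.627,-.32,.03,.2]); print(s.x,np.degrees(s.x[3]),np.abs(s.fun).max())
B=bp(p,f([(362,274),(362,58)]),.061)[:,:2]; d=B[0]-B[1]; y=np.degrees(np.arctan2(d[1],d[0]))
print(B.mean(0),np.linalg.norm(d),y,'key',(np.degrees(s.x[3])-y)%360)
B=bp(p,f([(362,276),(363.5,178)]),.061)[:,:2]; d=B[0]-B[1]; y=np.degrees(np.arctan2(d[1],d[0]))
print('key from line',(np.degrees(s.x[3])-y)%360)
E
```

```text
[ 0.6256 -0.3225  0.031   0.222 ] 12.720585230815677 0.0003131721996468828
[ 0.6261 -0.3232] 0.05146424377639203 98.82407086825926 key 273.89651436255645
key from line 274.73202346025084
```

```bash
cat >> h.py <<'E'
def circ(p,uv,z): return bp(p,[uv],z)[0]
def lids(p,z=.076):
    """colour segmentation of lids by hue -> disc centroid"""
    hsv=cv2.cvtColor(p['color'],cv2.COLOR_RGB2HSV)
    out={}
    for n,(lo,hi) in dict(blue=((110,120,60),(125,255,255)),green=((70,120,40),(85,255,200)),yellow=((18,160,120),(25,255,255))).items():
        m=cv2.inRange(hsv,np.array(lo),np.array(hi))
        out[n]=m
    return out
E
python3 - <<'E'
from h import *
p=snap('top')
for nm,z in (('lid1',.076),('jar1',.035)):
    for m in vision.masks_of(p,nm):
        bx=m['box']; c=max(cv2.findContours(m['region'].astype(np.uint8),0,cv2.CHAIN_APPROX_NONE)[0],key=cv2.contourArea).reshape(-1,2)
        r=cv2.minEnclosingCircle((bp(p,c,z)[:,:2]*1000).astype(np.float32))
        print(nm,round(m['score'],2),bx.round(0) if hasattr(bx,'round') else bx,r)
rect(p,'tray',.009)
q=bp(p,[[254,151.5],[285,151.5],[279.5,265],[248,263]],.009);print(q,q.mean(0))
cv2.imwrite('pics/c16.png',cv2.resize(p['color'][130:310,120:300],None,fx=3.3,fy=3.3,interpolation=cv2.INTER_CUBIC)[:,:,::-1])
E
```

```text
lid1 0.88 [206.9, 208.5, 27.4, 22.8] ((540.4845581054688, 285.1979675292969), 29.33670425415039)
lid1 0.75 [199.1, 169.6, 28.4, 26.4] ((634.8487548828125, 299.0708923339844), 31.49192237854004)
lid1 0.59 [182.6, 255.5, 24.9, 26.3] ((432.9723815917969, 336.76971435546875), 29.961151123046875)
jar1 0.93 [155.2, 217.4, 34.6, 23.9] ((525.8092041015625, 422.338623046875), 43.85748291015625)
jar1 0.69 [198.4, 255.5, 12.9, 30.4] ((433.68157958984375, 325.3963623046875), 29.57790756225586)
jar1 0.46 [216.5, 213.3, 13.6, 22.5] ((535.3277587890625, 275.5862121582031), 28.03734016418457)
jar1 0.44 [210.7, 174.1, 23.2, 22.9] ((628.2536010742188, 290.47894287109375), 28.88596534729004)
jar1 0.34 [460.2, 171.8, 37.8, 34.0] ((621.6014404296875, -316.34649658203125), 40.84934616088867)
tray 0.91 [547.4324 152.9268] [ 82.3792 276.9901] 87.0
[[0.687  0.184  0.009 ]
 [0.6853 0.1064 0.009 ]
 [0.4058 0.1221 0.009 ]
 [0.4115 0.199  0.009 ]] [0.5474 0.1529 0.009 ]
```

View pics/c16.png

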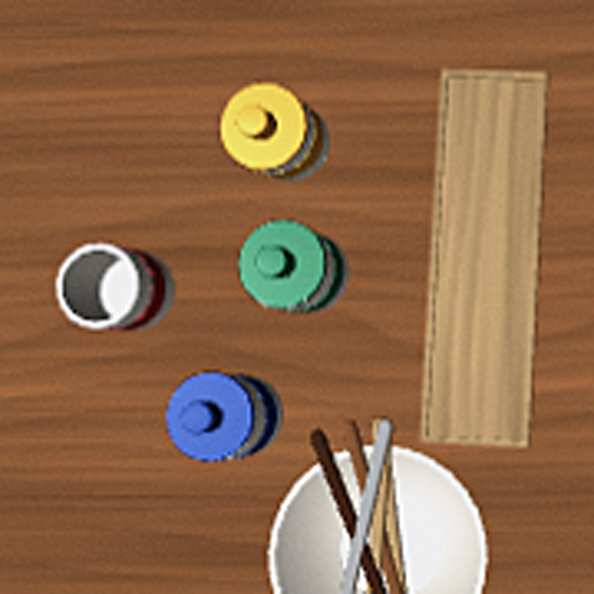

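```bash
python3 - <<'E'
from h import *
print(status.observe()['joint_pos'])
plan([.632,.28,.20],91,jaw=45,rot=8.5)
p=snap('top'); print(bp(p,[[236.7,258.8],[216,262]],.09))
E
```

```text
[  -1.3764   35.2831   33.2929   90.9536  -21.3649   60.3184 -133.4503]
t 24.15 F [0.2689 0.5867 0.6372] from [ 0.6234 -0.3014  0.1771] yaw -81.26 w 0.550 tilt [-0.0016  0.0001] rows 21 dyaw 172.25932193477627
[{"ax": 0.09, "ay": 0.03, "az": -8.2, "x": -0.0273, "y": -0.0046, "z": -0.0011, "jaw": 45},
 {"ax": 0, "ay": 0, "az": -8.21, "x": -0.0264, "y": -0.0085, "z": -0.0011, "jaw": 45},
 {"ax": 0, "ay": 0, "az": -8.2, "x": -0.0249, "y": -0.0121, "z": -0.0011, "jaw": 45},
 {"ax": 0, "ay": 0, "az": -8.2, "x": -0.0229, "y": -0.0156, "z": -0.0011, "jaw": 45},
 {"ax": 0, "ay": 0, "az": -8.2, "x": -0.0204, "y": -0.0187, "z": -0.0011, "jaw": 45}]
[{"ax": 0, "ay": 0, "az": -8.21, "x": -0.0176, "y": -0.0214, "z": -0.0011, "jaw": 45},
 {"ax": 0, "ay": 0, "az": -8.2, "x": -0.0143, "y": -0.0237, "z": -0.0011, "jaw": 45},
 {"ax": 0, "ay": 0, "az": -8.2, "x": -0.0108, "y": -0.0255, "z": -0.0011, "jaw": 45},
 {"ax": 0, "ay": 0, "az": -8.21, "x": -0.0071, "y": -0.0268, "z": -0.0011, "jaw": 45},
 {"ax": 0, "ay": 0, "az": -8.2, "x": -0.0032, "y": -0.0275, "z": -0.0011, "jaw": 45}]
[{"ax": 0, "ay": 0, "
[... 261 characters left out ...]
-8.2, "x": 0.0122, "y": -0.0248, "z": -0.0011, "jaw": 45},
 {"ax": 0, "ay": 0, "az": -8.2, "x": 0.0156, "y": -0.0228, "z": -0.0011, "jaw": 45}]
[{"ax": 0, "ay": 0, "az": -8.21, "x": 0.0188, "y": -0.0204, "z": -0.0011, "jaw": 45},
 {"ax": 0, "ay": 0, "az": -8.2, "x": 0.0215, "y": -0.0175, "z": -0.0011, "jaw": 45},
 {"ax": 0, "ay": 0, "az": -8.2, "x": 0.0237, "y": -0.0143, "z": -0.001, "jaw": 45},
 {"ax": 0, "ay": 0, "az": -8.2, "x": 0.0255, "y": -0.0107, "z": -0.0011, "jaw": 45},
 {"ax": 0, "ay": 0, "az": -8.21, "x": 0.0268, "y": -0.007, "z": -0.001, "jaw": 45}]
[{"ax": 0, "ay": 0, "az": -8.2, "x": 0.0275, "y": -0.003, "z": -0.0011, "jaw": 45}]
[[0.4256 0.2084 0.09  ]
 [0.419  0.2552 0.09  ]]
```

Request:
{"method": "servo_tool", "body": {
  "steps": [
    {"ax": 0, "ay": 0, "az": -8.2, "x": -0.027, "y": -0.0045, "z": -0.001, "jaw": 45},
    {"ax": 0, "ay": 0, "az": -8.2, "x": -0.0265, "y": -0.0085, "z": -0.001, "jaw": 45},
    {"ax": 0, "ay": 0, "az": -8.2, "x": -0.025, "y": -0.012, "z": -0.001, "jaw": 45},
    {"ax": 0, "ay": 0, "az": -8.2, "x": -0.023, "y": -0.0155, "z": -0.001, "jaw": 45},
    {"ax": 0, "ay": 0, "az": -8.2, "x": -0.0205, "y": -0.0185, "z": -0.001, "jaw": 45}
  ]
}}

```text
t: 24.7
eef_pos: [0.6252, -0.1619, 0.1831]
orientation: [[0.767, -0.641, -0.0], [-0.641, -0.767, -0.0], [0.0, 0.0, -1.0]]
wrist_force: [0.8, 0.3, -1.0]
width: 0.444
```

Request:
{"method": "servo_tool", "body": {
  "steps": [
    {"ax": 0, "ay": 0, "az": -8.2, "x": -0.0175, "y": -0.0215, "z": -0.001, "jaw": 45},
    {"ax": 0, "ay": 0, "az": -8.2, "x": -0.0145, "y": -0.0235, "z": -0.001, "jaw": 45},
    {"ax": 0, "ay": 0, "az": -8.2, "x": -0.011, "y": -0.0255, "z": -0.001, "jaw": 45},
    {"ax": 0, "ay": 0, "az": -8.2, "x": -0.007, "y": -0.027, "z": -0.001, "jaw": 45},
    {"ax": 0, "ay": 0, "az": -8.2, "x": -0.003, "y": -0.0275, "z": -0.001, "jaw": 45}
  ]
}}

```text
t: 25.2
eef_pos: [0.6273, -0.0233, 0.1881]
orientation: [[1.0, 0.019, 0.0], [0.019, -1.0, -0.0], [0.0, 0.0, -1.0]]
wrist_force: [1.0, -0.8, -0.6]
width: 0.452
```

Request:
{"method": "servo_tool", "body": {
  "steps": [
    {"ax": 0, "ay": 0, "az": -8.2, "x": 0.001, "y": -0.0275, "z": -0.001, "jaw": 45},
    {"ax": 0, "ay": 0, "az": -8.2, "x": 0.0045, "y": -0.0275, "z": -0.001, "jaw": 45},
    {"ax": 0, "ay": 0, "az": -8.2, "x": 0.0085, "y": -0.0265, "z": -0.001, "jaw": 45},
    {"ax": 0, "ay": 0, "az": -8.2, "x": 0.012, "y": -0.025, "z": -0.001, "jaw": 45},
    {"ax": 0, "ay": 0, "az": -8.2, "x": 0.0155, "y": -0.023, "z": -0.001, "jaw": 45}
  ]
}}

```text
t: 25.7
eef_pos: [0.6288, 0.1153, 0.1931]
orientation: [[0.742, 0.67, -0.0], [0.67, -0.742, -0.0], [-0.0, 0.0, -1.0]]
wrist_force: [-0.3, 0.3, 0.3]
width: 0.451
```

Request:
{"method": "servo_tool", "body": {
  "steps": [
    {"ax": 0, "ay": 0, "az": -8.2, "x": 0.019, "y": -0.0205, "z": -0.001, "jaw": 45},
    {"ax": 0, "ay": 0, "az": -8.2, "x": 0.0215, "y": -0.0175, "z": -0.001, "jaw": 45},
    {"ax": 0, "ay": 0, "az": -8.2, "x": 0.0235, "y": -0.0145, "z": -0.001, "jaw": 45},
    {"ax": 0, "ay": 0, "az": -8.2, "x": 0.0255, "y": -0.0105, "z": -0.001, "jaw": 45},
    {"ax": 0, "ay": 0, "az": -8.2, "x": 0.027, "y": -0.007, "z": -0.001, "jaw": 45}
  ]
}}

```text
t: 26.2
eef_pos: [0.6309, 0.2538, 0.198]
orientation: [[0.121, 0.993, -0.0], [0.993, -0.121, -0.0], [-0.0, -0.0, -1.0]]
wrist_force: [0.3, 1.2, -0.7]
width: 0.45
```

Request:
{"method": "servo_tool", "body": {
  "steps": [
    {"ax": 0, "ay": 0, "az": -8.2, "x": 0.0275, "y": -0.003, "z": -0.001, "jaw": 45},
    {"ax": 0, "ay": 0, "az": 0, "x": 0, "y": 0, "z": 0, "jaw": 45},
    {"ax": 0, "ay": 0, "az": 0, "x": 0, "y": 0, "z": 0, "jaw": 45}
  ]
}}

```text
t: 26.5
eef_pos: [0.6312, 0.2808, 0.1987]
orientation: [[-0.016, 1.0, -0.001], [1.0, 0.016, -0.001], [-0.001, -0.001, -1.0]]
wrist_force: [-0.0, -0.6, -0.2]
width: 0.453
```

```bash
cat >> h.py <<'E'
def blobs(p,name,z):
    for m in vision.masks_of(p,name):
        c=max(cv2.findContours(m['region'].astype(np.uint8),0,cv2.CHAIN_APPROX_NONE)[0],key=cv2.contourArea).reshape(-1,2)
        r=cv2.minEnclosingCircle((bp(p,c,z)[:,:2]*1000).astype(np.float32))
        print(name,round(m['score'],2),np.round(m['box']),'->',np.round(r[0],1),round(r[1],1), 'col',p['color'][m['region']].mean(0).round())
E
python3 - <<'E'
from h import *
tool()
p=snap('wrist','w17')
blobs(p,'lid1',.076)
E
```

```text
t 26.50 tcp [0.6312 0.2808 0.1987] yaw(x) 90.91 tilt [-0.0006 -0.0005 -1.    ] w 0.453 F [-0.0486 -0.6417 -0.2486]
lid1 0.92 [327. 175.  74.  68.] -> [638.1 301.2] 30.9 col [248. 209.  78.]
lid1 0.82 [216. 189.  71.  67.] -> [540.7 287.5] 31.4 col [ 67. 150. 107.]
lid1 0.75 [ 86. 129.  79.  72.] -> [435.9 337.5] 32.0 col [ 37.  68. 167.]
```

View pics/w17.png

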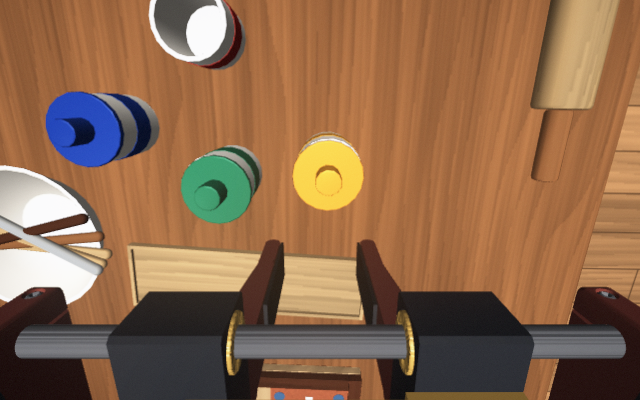

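```bash
python3 - <<'E'
from h import *
p=snap('wrist')
print(bp(p,[[328.5,180]],.1), bp(p,[[328,174.5]],.076))
plan([.637,.3005,.125],91,jaw=45)
E
```

```text
[[0.6391 0.3009 0.1   ]] [[0.6393 0.3001 0.076 ]]
t 26.65 F [-0.9775 -1.051  -1.0278] from [0.6318 0.2787 0.1989] yaw 90.77 w 0.449 tilt [ 0.     -0.0014] rows 2 dyaw 0.2278545903459701
[{"ax": 0, "ay": 0.08, "az": -0.11, "x": 0.0109, "y": 0.0027, "z": 0.037, "jaw": 45},
 {"ax": 0, "ay": 0, "az": -0.12, "x": 0.0109, "y": 0.0028, "z": 0.0369, "jaw": 45}]
```

Request:
{"method": "servo_tool", "body": {
  "steps": [
    {"ax": 0, "ay": 0, "az": 0, "x": 0.011, "y": 0.0035, "z": 0.037, "jaw": 45},
    {"ax": 0, "ay": 0, "az": 0, "x": 0.0105, "y": 0.0035, "z": 0.037, "jaw": 45},
    {"ax": 0, "ay": 0, "az": 0, "x": 0, "y": 0, "z": 0, "jaw": 45},
    {"ax": 0, "ay": 0, "az": 0, "x": 0, "y": 0, "z": 0, "jaw": 45}
  ]
}}

```text
t: 27.05
eef_pos: [0.638, 0.3012, 0.1251]
orientation: [[-0.016, 1.0, -0.001], [1.0, 0.016, -0.001], [-0.001, -0.001, -1.0]]
wrist_force: [-1.0, -0.3, -0.9]
width: 0.449
```

```bash
python3 - <<'E'
from h import *
tool()
p=snap('wrist','w18')
blobs(p,'lid1',.076)
E
```

```text
t 27.05 tcp [0.638  0.3012 0.1251] yaw(x) 90.89 tilt [-0.001  -0.0013 -1.    ] w 0.449 F [-0.9595 -0.2539 -0.938 ]
lid1 0.9 [317. 228.  94.  85.] -> [638.4 301.5] 31.2 col [245. 205.  77.]
lid1 0.74 [ 27. 170.  55.  93.] -> [438.9 336.6] 31.1 col [ 37.  65. 159.]
lid1 0.56 [175. 245.  90.  90.] -> [541.2 287.6] 32.0 col [ 65. 147. 106.]
```

View pics/w18.png

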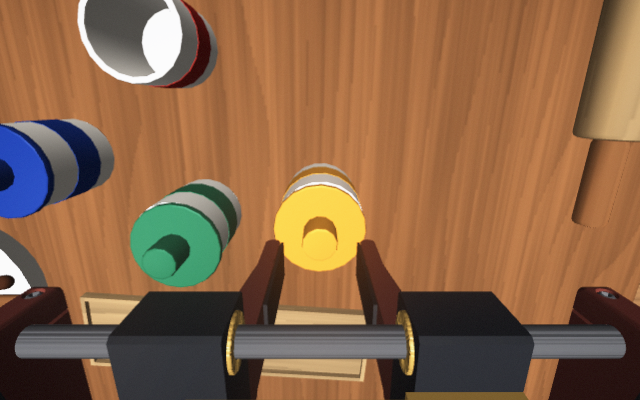

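Request:
{"method": "servo_tool", "body": {
  "newtons": 20,
  "steps": [
    {"ax": 0, "ay": 0, "az": 0, "x": 0, "y": 0, "z": 0.025, "jaw": 45},
    {"ax": 0, "ay": 0, "az": 0, "x": 0, "y": 0, "z": 0.0135, "jaw": 45},
    {"ax": 0, "ay": 0, "az": 0, "x": 0, "y": 0, "z": 0, "jaw": 10},
    {"ax": 0, "ay": 0, "az": 0, "x": 0, "y": 0, "z": 0, "jaw": 10},
    {"ax": 0, "ay": 0, "az": 0, "x": 0, "y": 0, "z": 0, "jaw": 0}
  ]
}}

```text
t: 27.65
eef_pos: [0.6387, 0.3028, 0.088]
orientation: [[-0.017, 1.0, 0.002], [1.0, 0.017, 0.001], [0.001, 0.002, -1.0]]
wrist_force: [0.4, 0.2, -0.7]
width: 0.244
```

Request:
{"method": "servo_tool", "body": {
  "steps": [
    {"ax": 0, "ay": 0, "az": 0, "x": 0, "y": 0, "z": 0, "jaw": 0},
    {"ax": 0, "ay": 0, "az": 0, "x": 0, "y": 0, "z": -0.01, "jaw": 0},
    {"ax": 0, "ay": 0, "az": 0, "x": 0, "y": 0, "z": -0.02, "jaw": 0},
    {"ax": 0, "ay": 0, "az": 0, "x": 0, "y": 0, "z": -0.015, "jaw": 0}
  ]
}}

```text
t: 28.05
eef_pos: [0.6383, 0.3028, 0.1335]
orientation: [[-0.017, 1.0, 0.001], [1.0, 0.017, 0.001], [0.001, 0.001, -1.0]]
wrist_force: [0.7, -0.4, -0.5]
width: 0.245
```

```bash
cat >> h.py <<'E'
def tr(x,z):
    a=np.radians(-3.2); return np.r_[np.array([.5474,.1529])+x*np.array([np.cos(a),np.sin(a)]),z]
E
python3 - <<'E'
from h import *
p=snap('wrist','w19')
plan(tr(.097,.12),91,jaw=0,step=.035)
E
```

```text
t 28.10 F [0.5547 0.6352 1.789 ] from [0.6397 0.3036 0.1364] yaw 90.97 w 0.245 tilt [0.0047 0.0027] rows 5 dyaw 0.029728317500257617
[{"ax": 0.27, "ay": -0.15, "az": -0.01, "x": -0.0312, "y": 0.0004, "z": 0.0032, "jaw": 0},
 {"ax": 0, "ay": 0, "az": 0, "x": -0.0312, "y": 0.0004, "z": 0.0033, "jaw": 0},
 {"ax": 0, "ay": 0, "az": -0.01, "x": -0.0312, "y": 0.0004, "z": 0.0033, "jaw": 0},
 {"ax": 0, "ay": 0, "az": 0, "x": -0.0313, "y": 0.0003, "z": 0.0033, "jaw": 0},
 {"ax": 0, "ay": 0, "az": -0.01, "x": -0.0312, "y": 0.0004, "z": 0.0032, "jaw": 0}]
```

View pics/w19.png

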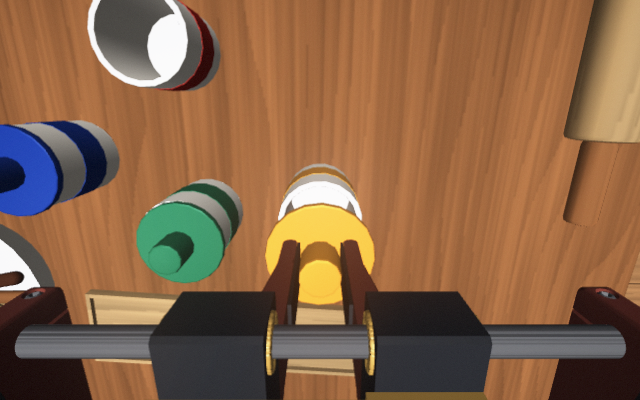

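Request:
{"method": "servo_tool", "body": {
  "steps": [
    {"ax": 0, "ay": 0, "az": 0, "x": -0.031, "y": 0.0005, "z": 0, "jaw": 0},
    {"ax": 0, "ay": 0, "az": 0, "x": -0.031, "y": 0.0005, "z": 0, "jaw": 0},
    {"ax": 0, "ay": 0, "az": 0, "x": -0.031, "y": 0.0005, "z": 0.005, "jaw": 0},
    {"ax": 0, "ay": 0, "az": 0, "x": -0.031, "y": 0.0005, "z": 0.01, "jaw": 0},
    {"ax": 0, "ay": 0, "az": 0, "x": -0.03, "y": 0, "z": 0.02, "jaw": 0}
  ]
}}

```text
t: 28.6
eef_pos: [0.644, 0.1476, 0.0983]
orientation: [[-0.017, 1.0, 0.004], [1.0, 0.017, 0.001], [0.001, 0.004, -1.0]]
wrist_force: [0.6, -0.3, -1.5]
width: 0.241
```

Request:
{"method": "servo_tool", "body": {
  "steps": [
    {"ax": 0, "ay": 0, "az": 0, "x": 0, "y": 0, "z": 0.02, "jaw": 0},
    {"ax": 0, "ay": 0, "az": 0, "x": 0, "y": 0, "z": 0, "jaw": 0},
    {"ax": 0, "ay": 0, "az": 0, "x": 0, "y": 0, "z": 0, "jaw": 0}
  ]
}}

```text
t: 28.9
eef_pos: [0.6425, 0.1496, 0.0771]
orientation: [[-0.018, 1.0, -0.0], [1.0, 0.018, 0.001], [0.001, -0.0, -1.0]]
wrist_force: [-0.5, -0.1, -0.0]
width: 0.243
```

```bash
python3 - <<'E'
from h import *
p=snap('wrist','w20')
plan(tr(.097,.028),91,jaw=0,step=.035)
E
```

```text
t 28.95 F [-0.0554  0.6341 -0.4973] from [0.643  0.1502 0.0777] yaw 91.07 w 0.243 tilt [0.0013 0.0013] rows 2 dyaw -0.06579294871633579
[{"ax": 0.07, "ay": -0.07, "az": 0.03, "x": -0.0014, "y": 0.0006, "z": 0.0249, "jaw": 0},
 {"ax": 0, "ay": 0, "az": 0.04, "x": -0.0013, "y": 0.0005, "z": 0.0248, "jaw": 0}]
```

View pics/w20.png

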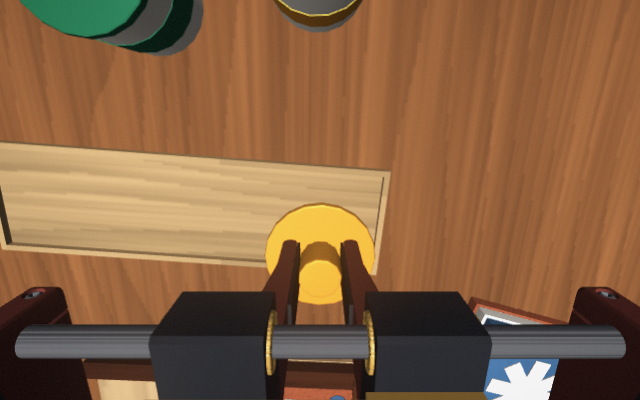

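```bash
python3 - <<'E'
from h import *
p=snap('wrist')
print(bp(p,[[390,172],[375,273],[8,250],[0,143]],.009))
print(tr(.14,0),tr(-.14,0))
E
```

```text
[[0.6918 0.1859 0.009 ]
 [0.6868 0.1074 0.009 ]
 [0.4115 0.1216 0.009 ]
 [0.4268 0.2009 0.009 ]]
[0.6872 0.1451 0.    ] [0.4076 0.1607 0.    ]
```

Request:
{"method": "servo_tool", "body": {
  "steps": [
    {"ax": 0, "ay": 0, "az": 0, "x": -0.002, "y": 0, "z": 0.025, "jaw": 0},
    {"ax": 0, "ay": 0, "az": 0, "x": 0, "y": 0, "z": 0.015, "jaw": 0},
    {"ax": 0, "ay": 0, "az": 0, "x": 0, "y": 0, "z": 0.006, "jaw": 0},
    {"ax": 0, "ay": 0, "az": 0, "x": 0, "y": 0, "z": 0.003, "jaw": 0},
    {"ax": 0, "ay": 0, "az": 0, "x": 0, "y": 0, "z": 0, "jaw": 0}
  ]
}}

```text
t: 29.5
eef_pos: [0.6428, 0.1471, 0.0283]
orientation: [[-0.018, 1.0, 0.0], [1.0, 0.018, 0.0], [0.0, 0.0, -1.0]]
wrist_force: [-1.0, -0.6, -0.3]
width: 0.245
```

Request:
{"method": "servo_tool", "body": {
  "steps": [
    {"ax": 0, "ay": 0, "az": 0, "x": 0, "y": 0, "z": 0.001, "jaw": 0},
    {"ax": 0, "ay": 0, "az": 0, "x": 0, "y": 0, "z": 0.001, "jaw": 0},
    {"ax": 0, "ay": 0, "az": 0, "x": 0, "y": 0, "z": 0, "jaw": 0}
  ]
}}

```text
t: 29.8
eef_pos: [0.6433, 0.1471, 0.0279]
orientation: [[-0.017, 1.0, 0.002], [1.0, 0.017, 0.001], [0.001, 0.002, -1.0]]
wrist_force: [-4.7, -1.4, 11.8]
width: 0.243
```

Contact with the tray floor. Release and rise.

Request:
{"method": "servo_tool", "body": {
  "steps": [
    {"ax": 0, "ay": 0, "az": 0, "x": 0, "y": 0, "z": -0.001, "jaw": 0},
    {"ax": 0, "ay": 0, "az": 0, "x": 0, "y": 0, "z": 0, "jaw": 40},
    {"ax": 0, "ay": 0, "az": 0, "x": 0, "y": 0, "z": 0, "jaw": 45},
    {"ax": 0, "ay": 0, "az": 0, "x": 0, "y": 0, "z": -0.02, "jaw": 45},
    {"ax": 0, "ay": 0, "az": 0, "x": 0, "y": 0, "z": -0.04, "jaw": 45}
  ]
}}

```text
t: 30.3
eef_pos: [0.6402, 0.1458, 0.0839]
orientation: [[-0.017, 1.0, -0.006], [1.0, 0.017, -0.002], [-0.002, -0.006, -1.0]]
wrist_force: [0.9, -0.8, -0.6]
width: 0.454
```

Request:
{"method": "servo_tool", "body": {
  "steps": [
    {"ax": 0, "ay": 0, "az": 0, "x": 0, "y": 0, "z": -0.05, "jaw": 45},
    {"ax": 0, "ay": 0, "az": 0, "x": 0, "y": 0, "z": -0.04, "jaw": 45},
    {"ax": 0, "ay": 0, "az": 0, "x": 0, "y": 0, "z": 0, "jaw": 45}
  ]
}}

```text
t: 30.6
eef_pos: [0.6464, 0.1478, 0.1835]
orientation: [[-0.017, 1.0, 0.011], [1.0, 0.017, 0.003], [0.003, 0.011, -1.0]]
wrist_force: [0.5, -0.3, -0.5]
width: 0.45
```

```bash
python3 - <<'E'
from h import *
p=snap('wrist','w21')
plan([.541,.2865,.125],91,jaw=45)
E
```

```text
t 30.65 F [-0.1319 -0.1226  0.0405] from [0.6447 0.1471 0.1801] yaw 90.96 w 0.448 tilt [0.0064 0.0018] rows 4 dyaw 0.03742452685855824
[{"ax": 0.37, "ay": -0.1, "az": -0.01, "x": 0.0352, "y": -0.0254, "z": 0.0137, "jaw": 45},
 {"ax": 0, "ay": 0, "az": -0.01, "x": 0.0353, "y": -0.0253, "z": 0.0138, "jaw": 45},
 {"ax": 0, "ay": 0, "az": -0.01, "x": 0.0353, "y": -0.0253, "z": 0.0138, "jaw": 45},
 {"ax": 0, "ay": 0, "az": -0.01, "x": 0.0353, "y": -0.0254, "z": 0.0137, "jaw": 45}]
```

View pics/w21.png

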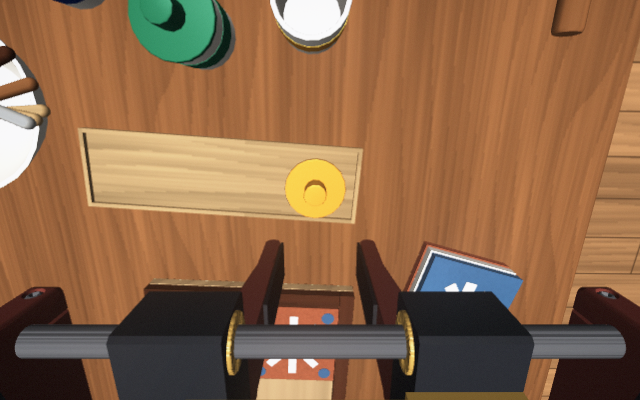

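Request:
{"method": "servo_tool", "body": {
  "steps": [
    {"ax": 0, "ay": 0, "az": 0, "x": 0.035, "y": -0.0255, "z": 0.01, "jaw": 45},
    {"ax": 0, "ay": 0, "az": 0, "x": 0.035, "y": -0.0255, "z": 0.01, "jaw": 45},
    {"ax": 0, "ay": 0, "az": 0, "x": 0.035, "y": -0.025, "z": 0.015, "jaw": 45},
    {"ax": 0, "ay": 0, "az": 0, "x": 0.035, "y": -0.025, "z": 0.015, "jaw": 45},
    {"ax": 0, "ay": 0, "az": 0, "x": 0, "y": 0, "z": 0, "jaw": 45}
  ]
}}

```text
t: 31.15
eef_pos: [0.5322, 0.2906, 0.1231]
orientation: [[-0.027, 1.0, -0.008], [1.0, 0.027, 0.0], [0.001, -0.008, -1.0]]
wrist_force: [-0.8, 0.3, -0.3]
width: 0.448
```

Request:
{"method": "servo_tool", "body": {
  "steps": [
    {"ax": 0, "ay": 0, "az": 0, "x": 0, "y": 0, "z": 0, "jaw": 45},
    {"ax": 0, "ay": 0, "az": 0, "x": 0, "y": 0, "z": 0, "jaw": 45}
  ]
}}

```text
t: 31.35
eef_pos: [0.5398, 0.2834, 0.1259]
orientation: [[-0.015, 1.0, -0.0], [1.0, 0.015, -0.001], [-0.001, -0.001, -1.0]]
wrist_force: [0.7, 0.1, 0.8]
width: 0.451
```

```bash
python3 - <<'E'
from h import *
tool()
p=snap('wrist','w22')
blobs(p,'lid1',.076)
plan([.541,.2865,.0865],91,jaw=45)
E
```

```text
t 31.35 tcp [0.5398 0.2834 0.1259] yaw(x) 90.89 tilt [-0.0005 -0.0013 -1.    ] w 0.451 F [0.6796 0.0874 0.843 ]
lid1 0.6 [318. 222.  89.  89.] -> [540.2 287.7] 31.5 col [ 59. 135.  95.]
lid1 0.47 [278. 321. 196.  88.] -> [540.7 219.4] 34.0 col [195. 161. 114.]
t 31.45 F [-0.4953 -0.0167  0.3067] from [0.5403 0.2832 0.1265] yaw 90.82 w 0.446 tilt [ 0.0004 -0.0007] rows 1 dyaw 0.17738839160381303
[{"ax": 0.02, "ay": 0.04, "az": -0.18, "x": 0.0033, "y": 0.0007, "z": 0.04, "jaw": 45}]
```

View pics/w22.png

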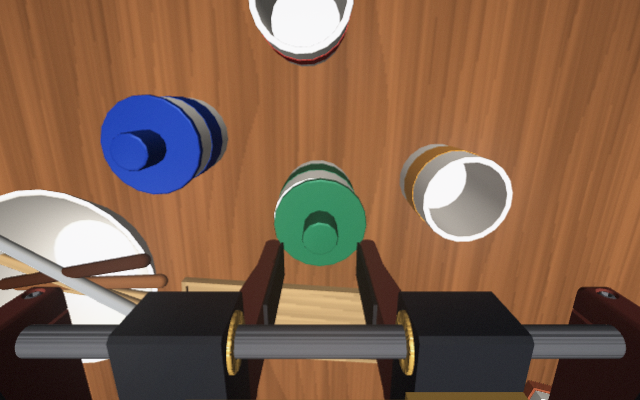

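Centred in y; shift 4 mm forward, descend, grasp.

Request:
{"method": "servo_tool", "body": {
  "newtons": 20,
  "steps": [
    {"ax": 0, "ay": 0, "az": 0, "x": 0.004, "y": 0, "z": 0.022, "jaw": 45},
    {"ax": 0, "ay": 0, "az": 0, "x": 0, "y": 0, "z": 0.017, "jaw": 45},
    {"ax": 0, "ay": 0, "az": 0, "x": 0, "y": 0, "z": 0, "jaw": 10},
    {"ax": 0, "ay": 0, "az": 0, "x": 0, "y": 0, "z": 0, "jaw": 10},
    {"ax": 0, "ay": 0, "az": 0, "x": 0, "y": 0, "z": 0, "jaw": 0}
  ]
}}

```text
t: 31.95
eef_pos: [0.5401, 0.2886, 0.0887]
orientation: [[-0.016, 1.0, 0.001], [1.0, 0.016, 0.001], [0.001, 0.001, -1.0]]
wrist_force: [0.8, 0.1, -0.7]
width: 0.244
```

Request:
{"method": "servo_tool", "body": {
  "steps": [
    {"ax": 0, "ay": 0, "az": 0, "x": 0, "y": 0, "z": 0, "jaw": 0},
    {"ax": 0, "ay": 0, "az": 0, "x": 0, "y": 0, "z": -0.01, "jaw": 0},
    {"ax": 0, "ay": 0, "az": 0, "x": 0, "y": 0, "z": -0.02, "jaw": 0},
    {"ax": 0, "ay": 0, "az": 0, "x": 0, "y": 0, "z": -0.015, "jaw": 0}
  ]
}}

```text
t: 32.35
eef_pos: [0.5396, 0.2891, 0.1346]
orientation: [[-0.017, 1.0, 0.001], [1.0, 0.017, 0.001], [0.001, 0.001, -1.0]]
wrist_force: [0.5, 0.1, -1.0]
width: 0.241
```

```bash
python3 - <<'E'
from h import *
p=snap('wrist','w23')
plan(tr(.028,.12),91,jaw=0,step=.035)
E
```

```text
t 32.40 F [ 0.785  -0.3753  2.0437] from [0.5409 0.29   0.1371] yaw 90.97 w 0.240 tilt [0.0046 0.0028] rows 5 dyaw 0.027618516989548425
[{"ax": 0.27, "ay": -0.16, "az": -0.01, "x": -0.0278, "y": 0.0064, "z": 0.0034, "jaw": 0},
 {"ax": 0, "ay": 0, "az": 0, "x": -0.0279, "y": 0.0064, "z": 0.0034, "jaw": 0},
 {"ax": 0, "ay": 0, "az": -0.01, "x": -0.0278, "y": 0.0064, "z": 0.0034, "jaw": 0},
 {"ax": 0, "ay": 0, "az": 0, "x": -0.0279, "y": 0.0064, "z": 0.0034, "jaw": 0},
 {"ax": 0, "ay": 0, "az": -0.01, "x": -0.0278, "y": 0.0065, "z": 0.0035, "jaw": 0}]
```

View pics/w23.png

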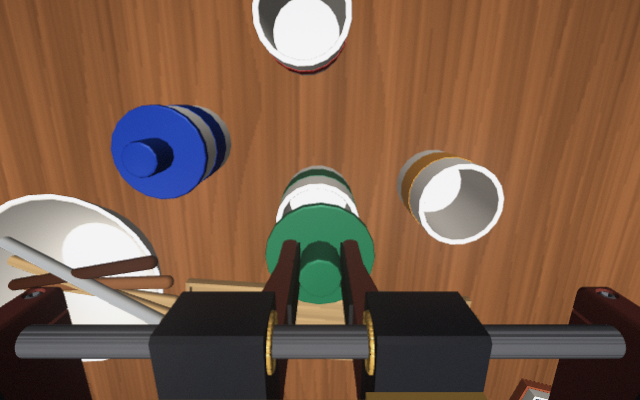

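Request:
{"method": "servo_tool", "body": {
  "steps": [
    {"ax": 0, "ay": 0, "az": 0, "x": -0.028, "y": 0.0065, "z": 0, "jaw": 0},
    {"ax": 0, "ay": 0, "az": 0, "x": -0.028, "y": 0.0065, "z": 0, "jaw": 0},
    {"ax": 0, "ay": 0, "az": 0, "x": -0.028, "y": 0.0065, "z": 0.005, "jaw": 0},
    {"ax": 0, "ay": 0, "az": 0, "x": -0.028, "y": 0.0065, "z": 0.01, "jaw": 0},
    {"ax": 0, "ay": 0, "az": 0, "x": -0.027, "y": 0.0065, "z": 0.02, "jaw": 0}
  ]
}}

```text
t: 32.9
eef_pos: [0.5756, 0.1496, 0.0991]
orientation: [[-0.017, 1.0, 0.004], [1.0, 0.017, 0.001], [0.001, 0.004, -1.0]]
wrist_force: [0.6, 1.0, -1.3]
width: 0.245
```

Request:
{"method": "servo_tool", "body": {
  "steps": [
    {"ax": 0, "ay": 0, "az": 0, "x": 0, "y": 0, "z": 0.02, "jaw": 0},
    {"ax": 0, "ay": 0, "az": 0, "x": 0, "y": 0, "z": 0, "jaw": 0},
    {"ax": 0, "ay": 0, "az": 0, "x": 0, "y": 0, "z": 0, "jaw": 0}
  ]
}}

```text
t: 33.2
eef_pos: [0.5739, 0.1512, 0.0781]
orientation: [[-0.018, 1.0, -0.0], [1.0, 0.018, 0.001], [0.001, -0.0, -1.0]]
wrist_force: [0.5, 0.5, 0.3]
width: 0.247
```

```bash
python3 - <<'E'
from h import *
p=snap('wrist','w24')
plan(tr(.028,.0285),91,jaw=0,step=.035)
E
```

```text
t 33.25 F [ 0.6106  0.5148 -1.0086] from [0.5744 0.1517 0.0786] yaw 91.05 w 0.245 tilt [0.0011 0.001 ] rows 2 dyaw -0.05439651255298372
[{"ax": 0.06, "ay": -0.06, "az": 0.03, "x": -0.0002, "y": 0.0005, "z": 0.0251, "jaw": 0},
 {"ax": 0, "ay": 0, "az": 0.02, "x": -0.0002, "y": 0.0004, "z": 0.025, "jaw": 0}]
```

View pics/w24.png

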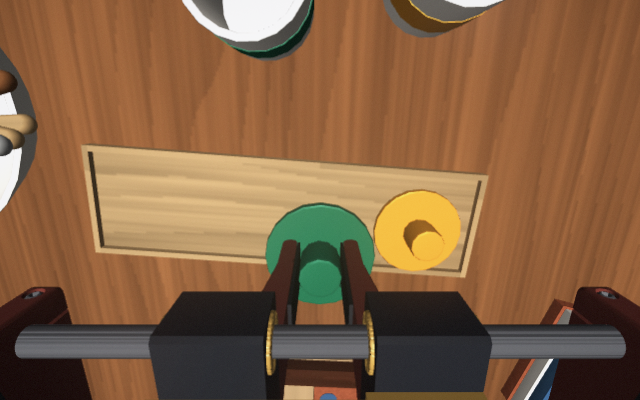

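Request:
{"method": "servo_tool", "body": {
  "steps": [
    {"ax": 0, "ay": 0, "az": 0, "x": 0, "y": -0.002, "z": 0.025, "jaw": 0},
    {"ax": 0, "ay": 0, "az": 0, "x": 0, "y": 0, "z": 0.015, "jaw": 0},
    {"ax": 0, "ay": 0, "az": 0, "x": 0, "y": 0, "z": 0.006, "jaw": 0},
    {"ax": 0, "ay": 0, "az": 0, "x": 0, "y": 0, "z": 0.003, "jaw": 0},
    {"ax": 0, "ay": 0, "az": 0, "x": 0, "y": 0, "z": 0, "jaw": 0}
  ]
}}

```text
t: 33.75
eef_pos: [0.5722, 0.1507, 0.029]
orientation: [[-0.017, 1.0, 0.0], [1.0, 0.017, 0.0], [0.0, 0.0, -1.0]]
wrist_force: [0.1, -0.3, -0.5]
width: 0.245
```

Request:
{"method": "servo_tool", "body": {
  "steps": [
    {"ax": 0, "ay": 0, "az": 0, "x": 0, "y": 0, "z": 0.001, "jaw": 0},
    {"ax": 0, "ay": 0, "az": 0, "x": 0, "y": 0, "z": 0.001, "jaw": 0},
    {"ax": 0, "ay": 0, "az": 0, "x": 0, "y": 0, "z": 0, "jaw": 0}
  ]
}}

```text
t: 34.05
eef_pos: [0.5728, 0.1507, 0.0284]
orientation: [[-0.017, 1.0, 0.002], [1.0, 0.017, 0.0], [0.0, 0.002, -1.0]]
wrist_force: [-3.3, -1.1, 9.7]
width: 0.24
```

Request:
{"method": "servo_tool", "body": {
  "steps": [
    {"ax": 0, "ay": 0, "az": 0, "x": 0, "y": 0, "z": -0.001, "jaw": 0},
    {"ax": 0, "ay": 0, "az": 0, "x": 0, "y": 0, "z": 0, "jaw": 40},
    {"ax": 0, "ay": 0, "az": 0, "x": 0, "y": 0, "z": 0, "jaw": 45},
    {"ax": 0, "ay": 0, "az": 0, "x": 0, "y": 0, "z": -0.02, "jaw": 45},
    {"ax": 0, "ay": 0, "az": 0, "x": 0, "y": 0, "z": -0.04, "jaw": 45}
  ]
}}

```text
t: 34.55
eef_pos: [0.5697, 0.1495, 0.0855]
orientation: [[-0.017, 1.0, -0.006], [1.0, 0.017, -0.002], [-0.002, -0.006, -1.0]]
wrist_force: [0.6, -0.1, -0.8]
width: 0.453
```

Request:
{"method": "servo_tool", "body": {
  "steps": [
    {"ax": 0, "ay": 0, "az": 0, "x": 0, "y": 0, "z": -0.05, "jaw": 45},
    {"ax": 0, "ay": 0, "az": 0, "x": 0, "y": 0, "z": -0.04, "jaw": 45},
    {"ax": 0, "ay": 0, "az": 0, "x": 0, "y": 0, "z": 0, "jaw": 45}
  ]
}}

```text
t: 34.85
eef_pos: [0.5756, 0.1516, 0.1838]
orientation: [[-0.017, 1.0, 0.01], [1.0, 0.017, 0.003], [0.003, 0.01, -1.0]]
wrist_force: [0.4, 0.4, 0.6]
width: 0.453
```

```bash
python3 - <<'E'
from h import *
p=snap('wrist','w25')
plan([.437,.3365,.135],91,jaw=45)
p=snap('top'); blobs(p,'lid1',.076)
E
```

```text
t 34.90 F [-0.2223  0.3586 -1.4498] from [0.5739 0.1509 0.1807] yaw 90.96 w 0.451 tilt [0.0059 0.0018] rows 5 dyaw 0.03926365035761137
[{"ax": 0.34, "ay": -0.1, "az": -0.01, "x": 0.0376, "y": -0.0268, "z": 0.009, "jaw": 45},
 {"ax": 0, "ay": 0, "az": -0.01, "x": 0.0376, "y": -0.0268, "z": 0.0091, "jaw": 45},
 {"ax": 0, "ay": 0, "az": 0, "x": 0.0376, "y": -0.0267, "z": 0.0092, "jaw": 45},
 {"ax": 0, "ay": 0, "az": -0.01, "x": 0.0375, "y": -0.0268, "z": 0.0091, "jaw": 45},
 {"ax": 0, "ay": 0, "az": -0.01, "x": 0.0376, "y": -0.0267, "z": 0.0092, "jaw": 45}]
lid1 0.77 [179. 257.  18.  31.] -> [434.  336.6] 30.8 col [ 77. 104. 188.]
lid1 0.75 [274. 196.  22.  27.] -> [566.1 135.4] 27.7 col [ 69. 141. 105.]
lid1 0.57 [272. 169.  24.  25.] -> [630.7 135.4] 29.8 col [220. 182.  75.]
```

View pics/w25.png

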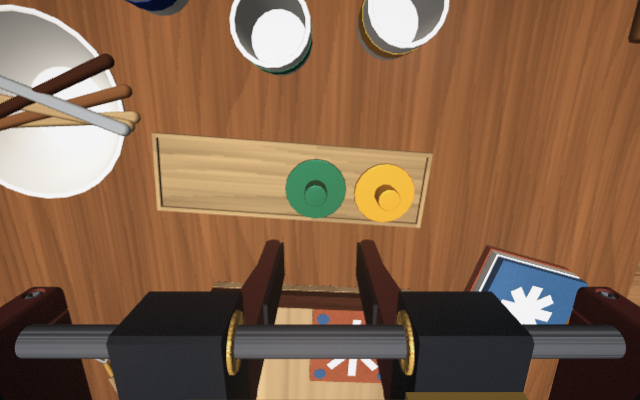

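Request:
{"method": "servo_tool", "body": {
  "steps": [
    {"ax": 0, "ay": 0, "az": 0, "x": 0.0375, "y": -0.027, "z": 0, "jaw": 45},
    {"ax": 0, "ay": 0, "az": 0, "x": 0.0375, "y": -0.027, "z": 0, "jaw": 45},
    {"ax": 0, "ay": 0, "az": 0, "x": 0.0375, "y": -0.0265, "z": 0.01, "jaw": 45},
    {"ax": 0, "ay": 0, "az": 0, "x": 0.0375, "y": -0.0265, "z": 0.02, "jaw": 45},
    {"ax": 0, "ay": 0, "az": 0, "x": 0.0375, "y": -0.0265, "z": 0.02, "jaw": 45}
  ]
}}

```text
t: 35.5
eef_pos: [0.4334, 0.3358, 0.1255]
orientation: [[-0.017, 1.0, -0.002], [1.0, 0.017, -0.002], [-0.001, -0.002, -1.0]]
wrist_force: [0.3, 0.5, -0.6]
width: 0.451
```

Request:
{"method": "servo_tool", "body": {
  "steps": [
    {"ax": 0, "ay": 0, "az": 0, "x": 0, "y": 0, "z": 0, "jaw": 45},
    {"ax": 0, "ay": 0, "az": 0, "x": 0, "y": 0, "z": 0, "jaw": 45},
    {"ax": 0, "ay": 0, "az": 0, "x": 0, "y": 0, "z": 0, "jaw": 45}
  ]
}}

```text
t: 35.8
eef_pos: [0.4358, 0.3339, 0.1267]
orientation: [[-0.016, 1.0, -0.001], [1.0, 0.016, -0.002], [-0.002, -0.001, -1.0]]
wrist_force: [0.5, -0.2, 0.9]
width: 0.451
```

```bash
python3 - <<'E'
from h import *
tool()
p=snap('wrist','w26')
blobs(p,'lid1',.076)
plan([.437,.3365,.087],91,jaw=45)
E
```

```text
t 35.80 tcp [0.4358 0.3339 0.1267] yaw(x) 90.89 tilt [-0.0011 -0.0018 -1.    ] w 0.451 F [ 0.5491 -0.1569  0.9005]
lid1 0.72 [535. 379.  26.  38.] -> [610.7 208.8] 21.7 col [219. 169.  58.]
lid1 0.6 [320. 223.  91.  85.] -> [433.8 337.3] 31.3 col [ 53.  77. 183.]
t 35.90 F [ 0.2143 -0.0724  0.3472] from [0.4366 0.3339 0.1275] yaw 90.82 w 0.450 tilt [ 0.0002 -0.0008] rows 1 dyaw 0.18298270707111897
[{"ax": 0.01, "ay": 0.04, "az": -0.18, "x": 0.0026, "y": 0.0005, "z": 0.0405, "jaw": 45}]
```

View pics/w26.png

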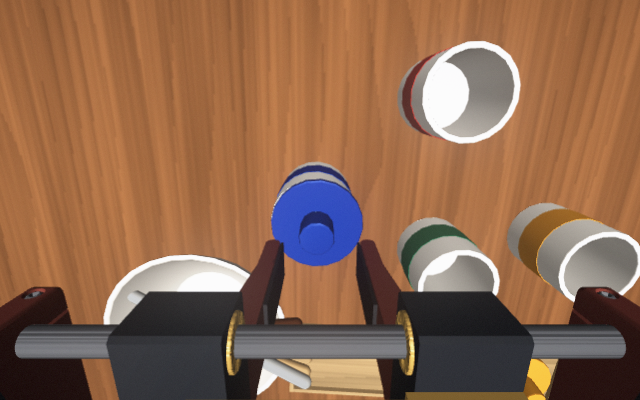

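Request:
{"method": "servo_tool", "body": {
  "newtons": 20,
  "steps": [
    {"ax": 0, "ay": 0, "az": 0, "x": 0.0035, "y": -0.0015, "z": 0.022, "jaw": 45},
    {"ax": 0, "ay": 0, "az": 0, "x": 0, "y": 0, "z": 0.018, "jaw": 45},
    {"ax": 0, "ay": 0, "az": 0, "x": 0, "y": 0, "z": 0, "jaw": 10},
    {"ax": 0, "ay": 0, "az": 0, "x": 0, "y": 0, "z": 0, "jaw": 10},
    {"ax": 0, "ay": 0, "az": 0, "x": 0, "y": 0, "z": 0, "jaw": 0}
  ]
}}

```text
t: 36.4
eef_pos: [0.4348, 0.3388, 0.0887]
orientation: [[-0.016, 1.0, 0.001], [1.0, 0.016, 0.001], [0.001, 0.001, -1.0]]
wrist_force: [0.3, 0.4, -1.1]
width: 0.245
```

Request:
{"method": "servo_tool", "body": {
  "steps": [
    {"ax": 0, "ay": 0, "az": 0, "x": 0, "y": 0, "z": 0, "jaw": 0},
    {"ax": 0, "ay": 0, "az": 0, "x": 0, "y": 0, "z": -0.01, "jaw": 0},
    {"ax": 0, "ay": 0, "az": 0, "x": 0, "y": 0, "z": -0.02, "jaw": 0},
    {"ax": 0, "ay": 0, "az": 0, "x": 0, "y": 0, "z": -0.025, "jaw": 0}
  ]
}}

```text
t: 36.8
eef_pos: [0.4335, 0.3385, 0.1436]
orientation: [[-0.017, 1.0, -0.001], [1.0, 0.017, -0.001], [-0.001, -0.001, -1.0]]
wrist_force: [0.1, 0.7, -0.4]
width: 0.241
```

```bash
python3 - <<'E'
from h import *
p=snap('wrist','w27')
plan(tr(-.043,.12),91,jaw=0,step=.035)
E
```

```text
t 36.85 F [1.351  0.6845 1.9854] from [0.4355 0.3405 0.1482] yaw 90.98 w 0.250 tilt [0.0044 0.0038] rows 6 dyaw 0.022203336753193526
[{"ax": 0.26, "ay": -0.22, "az": 0, "x": -0.0311, "y": 0.0109, "z": 0.0046, "jaw": 0},
 {"ax": 0, "ay": 0, "az": -0.01, "x": -0.0311, "y": 0.011, "z": 0.0047, "jaw": 0},
 {"ax": 0, "ay": 0, "az": 0, "x": -0.031, "y": 0.011, "z": 0.0047, "jaw": 0},
 {"ax": 0, "ay": 0, "az": -0.01, "x": -0.0311, "y": 0.011, "z": 0.0047, "jaw": 0},
 {"ax": 0, "ay": 0, "az": 0, "x": -0.0311, "y": 0.0109, "z": 0.0047, "jaw": 0}]
[{"ax": 0, "ay": 0, "az": 0, "x": -0.031, "y": 0.011, "z": 0.0047, "jaw": 0}]
```

View pics/w27.png

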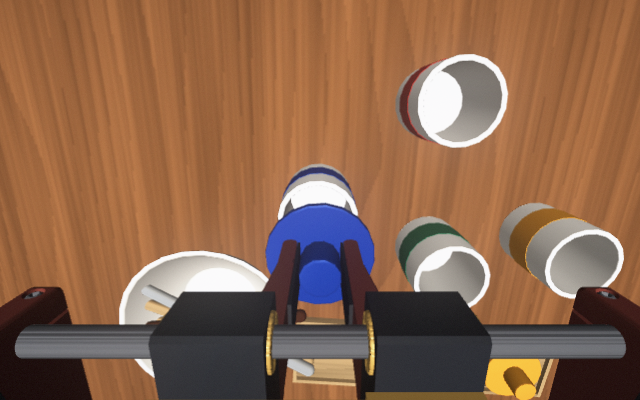

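Request:
{"method": "servo_tool", "body": {
  "steps": [
    {"ax": 0, "ay": 0, "az": 0, "x": -0.031, "y": 0.011, "z": 0, "jaw": 0},
    {"ax": 0, "ay": 0, "az": 0, "x": -0.031, "y": 0.011, "z": 0, "jaw": 0},
    {"ax": 0, "ay": 0, "az": 0, "x": -0.031, "y": 0.011, "z": 0, "jaw": 0},
    {"ax": 0, "ay": 0, "az": 0, "x": -0.031, "y": 0.011, "z": 0, "jaw": 0},
    {"ax": 0, "ay": 0, "az": 0, "x": -0.031, "y": 0.011, "z": 0.01, "jaw": 0}
  ]
}}

```text
t: 37.35
eef_pos: [0.493, 0.1842, 0.1346]
orientation: [[-0.017, 1.0, 0.003], [1.0, 0.017, 0.001], [0.001, 0.004, -1.0]]
wrist_force: [1.6, 0.4, -0.4]
width: 0.246
```

Request:
{"method": "servo_tool", "body": {
  "steps": [
    {"ax": 0, "ay": 0, "az": 0, "x": -0.03, "y": 0.011, "z": 0.02, "jaw": 0},
    {"ax": 0, "ay": 0, "az": 0, "x": 0, "y": 0, "z": 0.03, "jaw": 0},
    {"ax": 0, "ay": 0, "az": 0, "x": 0, "y": 0, "z": 0.005, "jaw": 0},
    {"ax": 0, "ay": 0, "az": 0, "x": 0, "y": 0, "z": 0, "jaw": 0},
    {"ax": 0, "ay": 0, "az": 0, "x": 0, "y": 0, "z": 0, "jaw": 0}
  ]
}}

```text
t: 37.85
eef_pos: [0.5035, 0.1564, 0.079]
orientation: [[-0.019, 1.0, 0.001], [1.0, 0.019, 0.001], [0.001, 0.001, -1.0]]
wrist_force: [0.0, -0.2, -0.8]
width: 0.247
```

```bash
python3 - <<'E'
from h import *
p=snap('wrist','w28')
plan(tr(-.043,.0285),91,jaw=0,step=.035)
E
```

```text
t 37.90 F [-0.096   0.4573 -0.1772] from [0.5037 0.1564 0.0792] yaw 91.07 w 0.245 tilt [0.002  0.0012] rows 2 dyaw -0.07046717970638383
[{"ax": 0.12, "ay": -0.06, "az": 0.04, "x": -0.0006, "y": 0.0003, "z": 0.0253, "jaw": 0},
 {"ax": 0, "ay": 0, "az": 0.03, "x": -0.0006, "y": 0.0004, "z": 0.0254, "jaw": 0}]
```

View pics/w28.png

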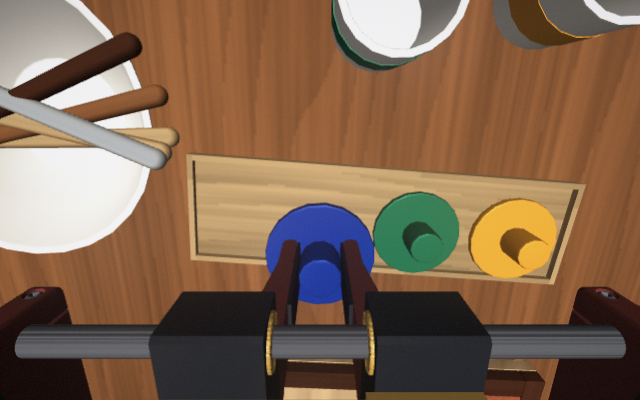

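Request:
{"method": "servo_tool", "body": {
  "steps": [
    {"ax": 0, "ay": 0, "az": 0, "x": -0.003, "y": -0.001, "z": 0.025, "jaw": 0},
    {"ax": 0, "ay": 0, "az": 0, "x": 0, "y": 0, "z": 0.015, "jaw": 0},
    {"ax": 0, "ay": 0, "az": 0, "x": 0, "y": 0, "z": 0.006, "jaw": 0},
    {"ax": 0, "ay": 0, "az": 0, "x": 0, "y": 0, "z": 0.003, "jaw": 0},
    {"ax": 0, "ay": 0, "az": 0, "x": 0, "y": 0, "z": 0, "jaw": 0}
  ]
}}

```text
t: 38.4
eef_pos: [0.5025, 0.1526, 0.0293]
orientation: [[-0.018, 1.0, 0.001], [1.0, 0.018, 0.0], [0.0, 0.001, -1.0]]
wrist_force: [-0.1, 0.5, -0.4]
width: 0.245
```

Request:
{"method": "servo_tool", "body": {
  "steps": [
    {"ax": 0, "ay": 0, "az": 0, "x": 0, "y": 0, "z": 0.001, "jaw": 0},
    {"ax": 0, "ay": 0, "az": 0, "x": 0, "y": 0, "z": 0.001, "jaw": 0},
    {"ax": 0, "ay": 0, "az": 0, "x": 0, "y": 0, "z": 0, "jaw": 0}
  ]
}}

```text
t: 38.7
eef_pos: [0.5028, 0.1525, 0.0285]
orientation: [[-0.017, 1.0, 0.002], [1.0, 0.017, 0.0], [0.0, 0.002, -1.0]]
wrist_force: [-2.8, -0.8, 12.9]
width: 0.242
```

Request:
{"method": "servo_tool", "body": {
  "steps": [
    {"ax": 0, "ay": 0, "az": 0, "x": 0, "y": 0, "z": -0.001, "jaw": 0},
    {"ax": 0, "ay": 0, "az": 0, "x": 0, "y": 0, "z": 0, "jaw": 40},
    {"ax": 0, "ay": 0, "az": 0, "x": 0, "y": 0, "z": 0, "jaw": 45},
    {"ax": 0, "ay": 0, "az": 0, "x": 0, "y": 0, "z": -0.02, "jaw": 45},
    {"ax": 0, "ay": 0, "az": 0, "x": 0, "y": 0, "z": -0.04, "jaw": 45}
  ]
}}

```text
t: 39.2
eef_pos: [0.4999, 0.1512, 0.086]
orientation: [[-0.017, 1.0, -0.006], [1.0, 0.017, -0.002], [-0.002, -0.006, -1.0]]
wrist_force: [0.2, 1.0, 0.4]
width: 0.448
```

Request:
{"method": "servo_tool", "body": {
  "steps": [
    {"ax": 0, "ay": 0, "az": 0, "x": 0, "y": 0, "z": -0.05, "jaw": 45},
    {"ax": 0, "ay": 0, "az": 0, "x": 0, "y": 0, "z": -0.05, "jaw": 45},
    {"ax": 0, "ay": 0, "az": 0, "x": 0, "y": 0, "z": -0.05, "jaw": 45},
    {"ax": 0, "ay": 0, "az": 0, "x": 0, "y": 0, "z": 0, "jaw": 45}
  ]
}}

```text
t: 39.6
eef_pos: [0.5058, 0.1536, 0.2447]
orientation: [[-0.017, 1.0, 0.012], [1.0, 0.017, 0.004], [0.004, 0.012, -1.0]]
wrist_force: [-0.1, -0.3, -0.1]
width: 0.45
```

```bash
python3 - <<'E'
from h import *
tool()
p=snap('wrist','w29')
p=snap('top','t29'); cv2.imwrite('pics/c29.png',cv2.resize(p['color'][130:260,300:430],None,fx=4.5,fy=4.5,interpolation=cv2.INTER_CUBIC)[:,:,::-1])
p=snap('scene','s29'); 
E
```

```text
t 39.60 tcp [0.5058 0.1536 0.2447] yaw(x) 90.96 tilt [ 0.0118  0.0043 -0.9999] w 0.450 F [-0.0561 -0.336  -0.0575]
```

View pics/w29.png

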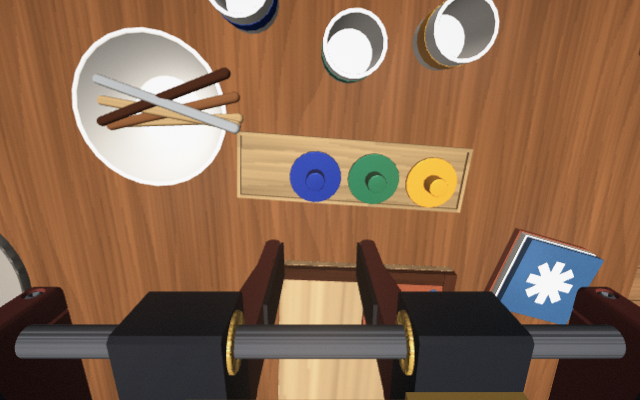

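View pics/t29.png

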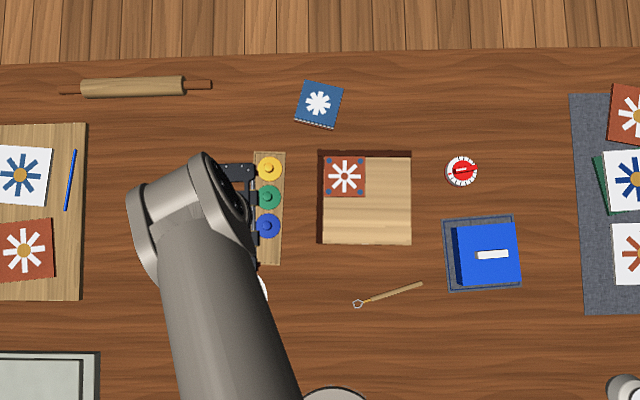

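View pics/s29.png

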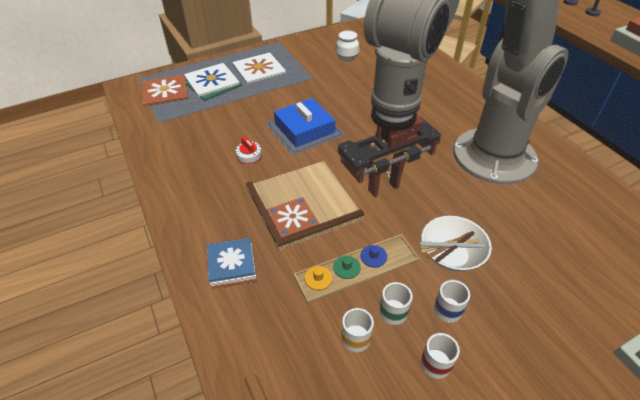

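```bash
python3 - <<'E'
from h import *
p=snap('top')
r=rect(p,'tile',.024); print(w2b(np.array(r[0])/1000))
rect(p,'cover',.048); rect(p,'mat',.001)
cv2.imwrite('pics/c30.png',cv2.resize(p['color'][135:300,310:540],None,fx=3.4,fy=3.4,interpolation=cv2.INTER_CUBIC)[:,:,::-1])
E
```

```text
tile 0.88 [616.7467 -38.7248] [99.6454 99.5564] 87.0
[0.0436 0.0495]
cover 0.9 [ 427.8598 -360.966 ] [138.3938 151.1446] 3.3
mat 0.75 [ 428.5772 -365.4876] [181.0289 181.1485] 3.6
```

View pics/c30.png

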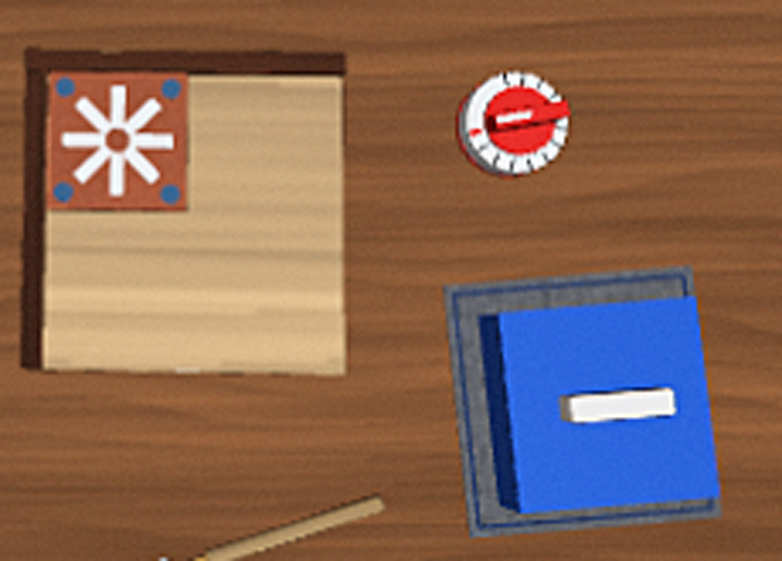

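```bash
python3 - <<'E'
from h import *
plan([.612,-.045,.17],88,jaw=45)
p=snap('top')
cv2.imwrite('pics/c31.png',cv2.resize(p['color'][145:205,312:382],None,fx=10,fy=10,interpolation=cv2.INTER_CUBIC)[:,:,::-1])
E
```

```text
t 39.95 F [-0.0298  0.6676 -0.7436] from [0.5012 0.1516 0.236 ] yaw 90.98 w 0.449 tilt [-0.0032 -0.0011] rows 5 dyaw -2.9823328775698883
[{"ax": -0.18, "ay": 0.06, "az": 0.6, "x": -0.0397, "y": 0.0215, "z": 0.0132, "jaw": 45},
 {"ax": 0, "ay": 0, "az": 0.59, "x": -0.0395, "y": 0.0219, "z": 0.0132, "jaw": 45},
 {"ax": 0, "ay": 0, "az": 0.6, "x": -0.0392, "y": 0.0223, "z": 0.0132, "jaw": 45},
 {"ax": 0, "ay": 0, "az": 0.6, "x": -0.039, "y": 0.0227, "z": 0.0132, "jaw": 45},
 {"ax": 0, "ay": 0, "az": 0.59, "x": -0.0388, "y": 0.0232, "z": 0.0131, "jaw": 45}]
```

View pics/c31.png

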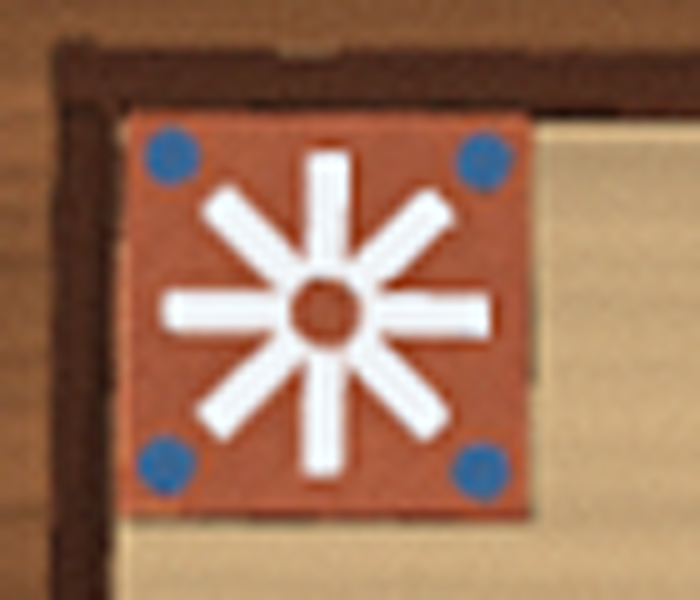

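Request:
{"method": "servo_tool", "body": {
  "steps": [
    {"ax": 0, "ay": 0, "az": 0.6, "x": -0.0395, "y": 0.0215, "z": 0.013, "jaw": 45},
    {"ax": 0, "ay": 0, "az": 0.6, "x": -0.0395, "y": 0.022, "z": 0.013, "jaw": 45},
    {"ax": 0, "ay": 0, "az": 0.6, "x": -0.039, "y": 0.0225, "z": 0.013, "jaw": 45},
    {"ax": 0, "ay": 0, "az": 0.6, "x": -0.039, "y": 0.0225, "z": 0.013, "jaw": 45},
    {"ax": 0, "ay": 0, "az": 0.6, "x": -0.039, "y": 0.023, "z": 0.013, "jaw": 45}
  ]
}}

```text
t: 40.5
eef_pos: [0.6131, -0.046, 0.1712]
orientation: [[0.035, 0.999, -0.001], [0.999, -0.035, -0.0], [-0.0, -0.001, -1.0]]
wrist_force: [0.1, -0.8, 0.2]
width: 0.452
```

Request:
{"method": "servo_tool", "body": {
  "steps": [
    {"ax": 0, "ay": 0, "az": 0, "x": -0.02, "y": 0, "z": 0.02, "jaw": 45},
    {"ax": 0, "ay": 0, "az": 0, "x": -0.02, "y": 0, "z": 0.02, "jaw": 45},
    {"ax": 0, "ay": 0, "az": 0, "x": 0, "y": 0, "z": 0, "jaw": 45},
    {"ax": 0, "ay": 0, "az": 0, "x": 0, "y": 0, "z": 0, "jaw": 45}
  ]
}}

```text
t: 40.9
eef_pos: [0.611, -0.0837, 0.1322]
orientation: [[0.036, 0.999, -0.002], [0.999, -0.036, 0.001], [0.001, -0.002, -1.0]]
wrist_force: [-0.3, 0.8, 0.1]
width: 0.451
```

```bash
python3 - <<'E'
from h import *
tool()
p=snap('wrist','w32')
E
```

```text
t 40.90 tcp [ 0.611  -0.0837  0.1322] yaw(x) 87.96 tilt [-0.0017  0.0007 -1.    ] w 0.451 F [-0.3349  0.8133  0.1349]
```

View pics/w32.png

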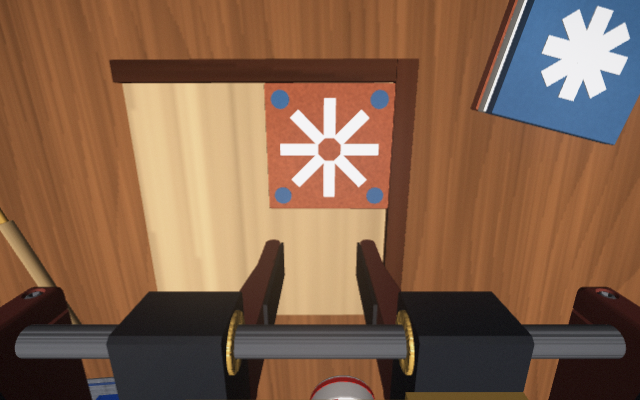

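```bash
python3 - <<'E'
from h import *
p=snap('wrist')
cv2.imwrite('pics/c33.png',cv2.resize(p['color'][55:225,250:425],None,fx=4.5,fy=3.5,interpolation=cv2.INTER_CUBIC)[:,:,::-1])
E
```

```text
(no output)
```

View pics/c33.png

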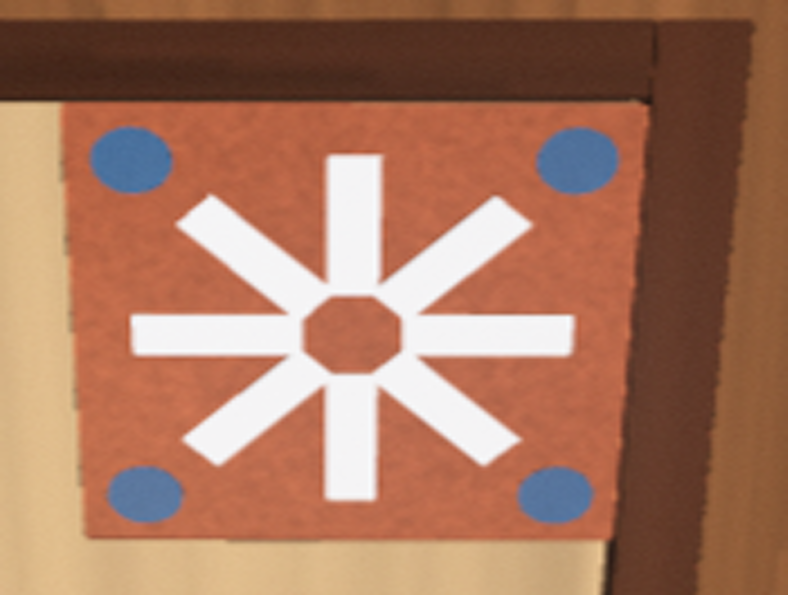

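```bash
python3 - <<'E'
from workcell import close_job
print(close_job())
E
```

```text
the job is handed in; nothing more can be done
None
```

The job is handed in at about 41 s of robot time. All steps were done in the order asked, and I saw nothing dropped or knocked. `close_job` gives no verdict, so the results below are from my own last checks.

- **Cover:** it stands upright on the mat. The top camera put its centre within about 5 mm of the mat's centre, and the border was visible around it.
- **Tile:** I pushed it against the +y stop until the force read about 8 N, then against the +x stop until about 13 N. The last wrist picture shows it flush with the +x stop. At the other stop, there may be a gap of under 1 mm at the corner end, which I left alone.
- **Tile position disagreement:** the top camera's tile position was about 5 mm short in x of the corner I had computed. The contact forces and the close-up picture agree with each other, so I think my board-centre estimate is a few millimetres off rather than the tile.
- **Timer:** one grasp was enough to wind the key. A fit to the dial marks puts the pointer at about 274 to 275°, 4 to 5° past the red mark.
- **Lids:** jar4 (red) was already open. The blue, green and yellow lids lie flat, knob up, in the tray.
- **Everything else:** all four jars stand upright and open. The bowl, the finished tiles and the loop tool looked undisturbed in the final pictures.

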